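# Shim up a V-support and cradle the guide rollers

### The job

The loose V-grooved support sits too low on the fixture: pack it up with spacer plates stacked on the marked seat, so that it stands level with the fixed V-grooved support and its grooves line up with the fixed one's. Then lay every guide roller on the bench across the two supports, one to a groove, cradled in both with its hexagonal caps outside, and leave the other things on the bench undisturbed.

Things in the scene. Friction and masses are not known exactly. Their poses are not given: they have to be found in the camera images.
- fixture: Fixed fixture: dark base plate 176 (x) x 166 (y) x 8 mm, origin at the centre of its underside, z up. On a grey block at x = -55 mm stands the fixed aluminium V-support: upright 24 mm thick (x), 150 mm long (y), top at z = 84 mm, with three 90 degree V-grooves along x at y = -50, 0, +50 mm, 15 mm deep, 30 mm wide at the top.
- seat (a point): Middle of the seat for the loose support on the fixture, at x = +55, y = 0, z = 8 mm of the fixture, axes as the fixture's. The seat is a 48 x 103 mm rectangle (long side along y) scribed in white on the flat base, without a rim. The loose support's underside must come 35 mm above this point for the tops to be level.
- cradle (a point): Point at x = 0, y = 0, z = 86 mm of the fixture, axes as the fixture's: where a roller's centre comes when it lies along x in the middle groove of both level supports; y = -50 and +50 mm from here for the other two grooves. The caps then clear the supports' uprights by 10 mm at either end.
- support: Loose aluminium V-support, 400 g, heavy in the foot: foot 42 (x) x 150 (y) x 10 mm, upright 24 mm thick (x) above it up to z = 41 mm, with grooves like the fixed one's at y = -50, 0, +50 mm (apex at z = 26). Origin: centre of the underside, z up. Starts on the seat; grip it across the upright's middle, below the groove. The bench about x 0.50, y 0.045 m is free to set it on.
- plate_10: Flat ground-steel spacer plate, 100 x 46 mm, 10 mm thick, 180 g, two dark dots on top. Origin: centre of its underside; x along the length, y across the width, z up. There are up to four plates (10, 15, 20, 25 mm thick, else alike), flat in two rows left of the fixture in any order; one may be missing.
- plate_15: Flat ground-steel spacer plate, 100 x 46 mm, 15 mm thick, 210 g, two dark dots on top. Origin: centre of its underside; x along the length, y across the width, z up. There are up to four plates (10, 15, 20, 25 mm thick, else alike), flat in two rows left of the fixture in any order; one may be missing.
- plate_20: Flat ground-steel spacer plate, 100 x 46 mm, 20 mm thick, 240 g, two dark dots on top. Origin: centre of its underside; x along the length, y across the width, z up. There are up to four plates (10, 15, 20, 25 mm thick, else alike), flat in two rows left of the fixture in any order; one may be missing.
- plate_25: Flat ground-steel spacer plate, 100 x 46 mm, 25 mm thick, 270 g, two dark dots on top. Origin: centre of its underside; x along the length, y across the width, z up. There are up to four plates (10, 15, 20, 25 mm thick, else alike), flat in two rows left of the fixture in any order; one may be missing.
- roller_a: Guide roller: steel cylinder 24 mm in diameter, 154 mm long between two dark hexagonal end caps (32 mm across flats, 37 across corners, 10 thick), 174 mm overall, 160 g. Origin: its centre on the axis; x along the axis (y, z turn as it rolls). Lies on cap flats, axis 16 mm up, left of the plates or right of the fixture. Up to three; one may be missing.
- roller_b: Guide roller: steel cylinder 24 mm in diameter, 154 mm long between two dark hexagonal end caps (32 mm across flats, 37 across corners, 10 thick), 174 mm overall, 160 g. Origin: its centre on the axis; x along the axis (y, z turn as it rolls). Lies on cap flats, axis 16 mm up, left of the plates or right of the fixture. Up to three; one may be missing.
- roller_c: Guide roller: steel cylinder 24 mm in diameter, 154 mm long between two dark hexagonal end caps (32 mm across flats, 37 across corners, 10 thick), 174 mm overall, 160 g. Origin: its centre on the axis; x along the axis (y, z turn as it rolls). Lies on cap flats, axis 16 mm up, left of the plates or right of the fixture. Up to three; one may be missing.
- heat_sink: Bystander, to be left alone: black finned heat sink, 34 x 40 x 22 mm, behind the plates; origin at the centre of its underside.
- tape_black: Bystander, to be left alone: roll of black tape lying flat, 68 mm in diameter, 18 mm high, behind the rollers; origin at the centre of its underside.
- screw_jar: Bystander, to be left alone: jar of screws with a red lid, 48 mm in diameter, 58 mm high, near the front edge; origin at the centre of its underside.
- tip_tin: Bystander, to be left alone: low round tin, 34 mm in diameter, 14 mm high, near the front edge; origin at the centre of its underside.

How it is judged:
On the way:
1. the loose support stands released on its packing, level with the fixed one and in line with it (x of support in the frame of fixture between 0.045 and 0.065 m and y of support in the frame of fixture between -0.006 and 0.006 m and z of support in the frame of fixture between 0.04 and 0.046 m and angle between support's own z axis and vertical below 0.035 rad and angle between the y axis of support and the y axis of fixture, either way round below 0.07 rad and linear speed of support below 0.02 m/s and contact force between the fingers and support below 0.2 N), for 0.3 s.
At the end, for the whole second after the job is handed in: Loose support upright and in line on its packing over the seat (10 mm along x, 6 mm along y, 4 degrees), tops level within 3 mm; every roller present in one groove of both supports (16 mm endways, 7 mm across, 4 mm in height, 3.4 degrees), at rest, released (all of step 1 and x of roller_a in the frame of fixture between -0.016 and 0.016 m and z of roller_a in the frame of fixture between 0.082 and 0.09 m and angle between the x axis of each of roller_a, roller_b, roller_c and the x axis of fixture, either way round below 0.06 rad and linear speed of each of roller_a, roller_b, roller_c below 0.02 m/s and (y of roller_a in the frame of fixture between -0.057 and -0.043 m or y of roller_a in the frame of fixture between -0.007 and 0.007 m or y of roller_a in the frame of fixture between 0.043 and 0.057 m) and x of roller_b in the frame of fixture between -0.016 and 0.016 m and z of roller_b in the frame of fixture between 0.082 and 0.09 m and (y of roller_b in the frame of fixture between -0.057 and -0.043 m or y of roller_b in the frame of fixture between -0.007 and 0.007 m or y of roller_b in the frame of fixture between 0.043 and 0.057 m) and x of roller_c in the frame of fixture between -0.016 and 0.016 m and z of roller_c in the frame of fixture between 0.082 and 0.09 m and (y of roller_c in the frame of fixture between -0.057 and -0.043 m or y of roller_c in the frame of fixture between -0.007 and 0.007 m or y of roller_c in the frame of fixture between 0.043 and 0.057 m)); the robot touches nothing.
It fails at once if a bystander is moved by more than 4 cm (distance of any of heat_sink, tape_black, screw_jar, tip_tin from where it was at the start of the episode above 0.04 m).
Of plate_10, plate_15, plate_20, plate_25 only 3 to 4 are there at a start; the rules pass over those that are not, and their reading is None.
Of roller_a, roller_b, roller_c only 2 to 3 are there at a start; the rules pass over those that are not, and their reading is None.
At some moment in a run one of roller_b may be knocked a few centimetres aside while the robot is not near it.
Once in a run the grip may slacken for a moment while it holds something.
It also fails if it takes over 210 s, if anything falls off the work surface, if the arm or the gripper's body presses on something with over 40 N, if the wrist force passes 120 N, or if a joint passes its speed limit or range.

### The arm

A 6-joint arm with a two-finger parallel gripper is mounted at the origin on a cart in front of the work surface, level with it; the furniture and walls round the work are solid. World frame = base frame: x ahead of the robot, y to its left, z up, the work surface at z = 0. Lengths are in m, angles in rad, forces in N, time in s.
With the tool pointing down it reaches from about 0.25 to 0.775 m from the base axis. Payload 4 kg.
Tool frame: the origin (TCP) lies midway between the tips of the shut fingers; the grasp point (between the pads) lies 19 mm behind it (bot.grip_point_offset is the distance from the TCP to the grasp point, in m); z points along the fingers, y is the line along which they close (so a half turn about z gives the same grasp; the last joint's range is limited). The gripper opens to 94 mm and grips with 3 to 60 N. Pads are 16 mm wide; open, the fingers measure 119 mm over their backs; the gripper's body (75 mm by 177 mm) begins 78 mm behind the grasp point.
Start: joints at [-1.29, 0.087, 1.371, -0, 1.684, -0.103], TCP at [0.206, -0.51, 0.173] pointing down, gripper open.
Joint ranges: [-3.1, 3.1], [-0.76, 2.03], [0.27, 2.55], [-1.08, 4.22], [0.17, 2.65], [-2.57, 2.57]. Speed limits (rad/s): [2.79, 2.79, 3.14, 3.14, 3.14, 3.14].

### API

Orientations are given as a 3x3 rotation matrix whose columns are the frame's x, y, z axes.
In Python, from rig import bot gives the robot as it stands.
- The arm moves only by the tool carry_out, never from a script. Its arguments are lists of equal length, an entry for each row: "offset": the shift along the tool's x, y, z in m, a list of three; "yaw": the turn about the tool's z in degrees. In form: {"offset": [[tx, ty, tz], ...], "yaw": [yaw, ...]}. A call has exactly 8 rows; each row shifts and turns the commanded pose from where the row before left it, along the tool's axes as they then stand; what a row does not reach is not made up. A row lasts 1/12 s, in which the tool goes at most 41.7 mm and 7.16 degrees, less where a joint would pass 70% of its speed; a pose out of reach is approached as far as the arm can. A call with a gripper value outside its range is refused whole. "jaw" is the opening, from 0 (shut) to 1 (fully open), set as the call begins (left out, the last holds). The fingers move at their own pace and stop on an object; "newtons" is the grip in N (left out, the last holds). Time passes only in rows, so rows that do not move let the fingers close, or fill a call up. It gives the time, the measured TCP pose, the force, the opening and the grip force at its end, in the units of the state.
- bot.get_state(): the state, without advancing time (a new reading comes with each control period).
- bot.grab_frame(name): name is "scene" or "top" or "wrist"; returns a dict with "img" (480x640x3 uint8, red, green, blue), "intrinsics" (3x3 intrinsics, pixels), "distortion" ([k1, k2, p1, p2, k3] as OpenCV has them; the pictures are not rectified), "rvec" (rotation vector, rad) and "tvec" (3), from world to camera coordinates, as OpenCV has them. Camera axes: x right, y down, z forward; pixel columns grow to the right and rows downward; lengths in m; the calibration is good to about 2 mm. A picture is of the moment at which its call begins. There is no depth.
- bot.finish_job(): hands the job in; it is judged then, once.
The state is a dict: "time_s": time; "joint_positions": joint angles; "joint_vel": joint speeds; "tau": joint torques, N m; "tcp_pos": TCP position; "ee_rot": TCP orientation; "force": force on the tool from outside, world axes, zero at the start; "wrist_torque": the same for the moment, N m; "grip_width": opening from 0.0 (shut) to 1.0 (fully open); "grasp_force": force on a finger pad.
Only numpy, scipy, OpenCV 4.12 (cv2) and the standard library are available. Lean on these libraries where they do the work, as an engineer would, in place of code of your own. Each camera call takes 0.05 s, during which the arm holds its last target. There are 200 camera calls.

## Working session

There is one attempt and no reset: what is moved stays moved. The work goes in short steps, Python scripts to look and compute and a tool call to move; the robot and the scene stay as the last step left them, time stands still between calls to the robot, and variables do not carry over. Pictures are saved under pics/ and viewed, at most 14 in all, crops included, and the job is handed in when it is done.

Besides the shell and the picture viewer there is one more tool, called as name(argument=value, ...) on one line, values as JSON. carry_out: Moves the arm, as the interface text tells. Its arguments: {"type":"object","properties":{"offset":{"type":"array","items":{"type":"array","items":{"type":"number"}}},"yaw":{"type":"array","items":{"type":"number"}},"jaw":{"type":"number"},"newtons":{"type":"number"}},"required":["offset","yaw"]}

```bash
mkdir -p pics; ls; python3 - <<'E'
from rig import bot
import cv2
s=bot.get_state(); print(s['time_s'],s['tcp_pos'],s['ee_rot'],s['grip_width'],bot.grip_point_offset)
for n in ('top','scene'):
    f=bot.grab_frame(n); cv2.imwrite(f'pics/{n}0.png',f['img'][:,:,::-1])
    print(n,f['intrinsics'],f['distortion'],f['rvec'],f['tvec'])
E
```

```text
pics
0.0 [ 0.20575614 -0.5093732   0.17200881] [[ 9.27246760e-01  3.74450345e-01 -6.20502446e-04]
 [ 3.74450792e-01 -9.27244324e-01  2.13713340e-03]
 [ 2.24892969e-04 -2.21399765e-03 -9.99997524e-01]] 1.00018520688673 0.0188
top [[512.69091994   0.         321.57066559]
 [  0.         512.69091994 237.19953202]
 [  0.           0.           1.        ]] [-0.07998347  0.          0.          0.          0.        ] [ 2.13335255 -2.14497338  0.1385831 ] [0.03127409 0.55479459 1.35686536]
scene [[528.69647204   0.         312.77654552]
 [  0.         528.69647204 229.10904506]
 [  0.           0.           1.        ]] [-0.11907801  0.          0.          0.          0.        ] [ 0.72583038 -2.6694147   1.03238025] [0.4754502  0.23991034 1.06444882]
```

View pics/top0.png

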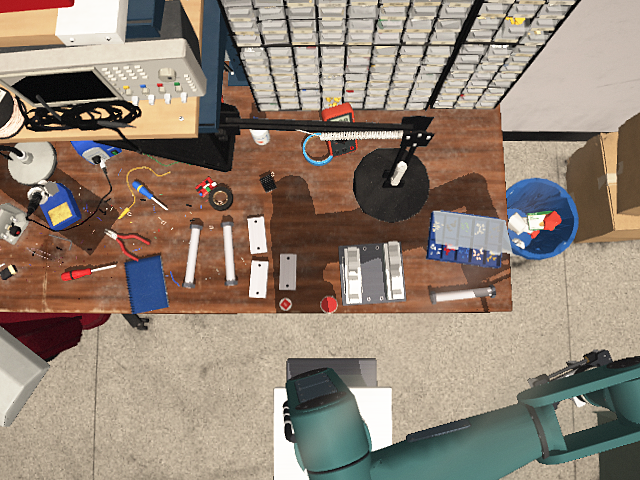

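View pics/scene0.png

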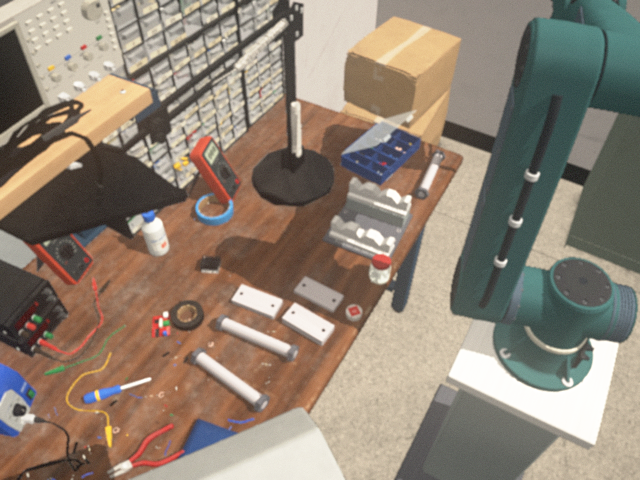

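The top view shows three plates near (258,235), (258,279) and (288,271). Rollers are at (192,253), (229,252) and (463,295), and the fixture is at about (371,273), with jar and tin at (329,304) and (286,304). I'll enlarge the key regions.

```bash
cat > h.py <<'E'
from rig import bot
import cv2, numpy as np
def cam(f):
    R=cv2.Rodrigues(np.array(f['rvec']))[0]; return R,np.array(f['tvec']).ravel(),np.array(f['intrinsics']),np.array(f['distortion'])
def unproj(f,uv,z):
    R,t,K,D=cam(f); n=cv2.undistortPoints(np.array(uv,float).reshape(-1,1,2),K,D).reshape(-1,2)
    d=np.c_[n,np.ones(len(n))]@R; c=-R.T@t
    return c+d*((np.asarray(z)-c[2])/d[:,2])[:,None]
def proj(f,P):
    return cv2.projectPoints(np.array(P,float).reshape(-1,1,3),np.array(f['rvec']),np.array(f['tvec']),np.array(f['intrinsics']),np.array(f['distortion']))[0].reshape(-1,2)
def snap(n,name):
    f=bot.grab_frame(n); cv2.imwrite(f'pics/{name}.png',f['img'][:,:,::-1]); return f
E
python3 - <<'E'
import cv2,numpy as np
t=cv2.imread('pics/top0.png');s=cv2.imread('pics/scene0.png')
a=cv2.resize(t[205:320,175:335],None,fx=3.0,fy=3.0,interpolation=cv2.INTER_CUBIC)
b=cv2.resize(t[225:315,330:505],None,fx=3,fy=3,interpolation=cv2.INTER_CUBIC)
c=cv2.resize(s[140:280,310:460],None,fx=2,fy=2,interpolation=cv2.INTER_CUBIC)
W=np.zeros((600,800,3),np.uint8); W[:345,:480]=a; W[:280,490:790]=c; W[325:595,260:785]=b*1
W[:345,:480]=a
cv2.imwrite('pics/crop0.png',W)
E
```

```text
(no output)
```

View pics/crop0.png

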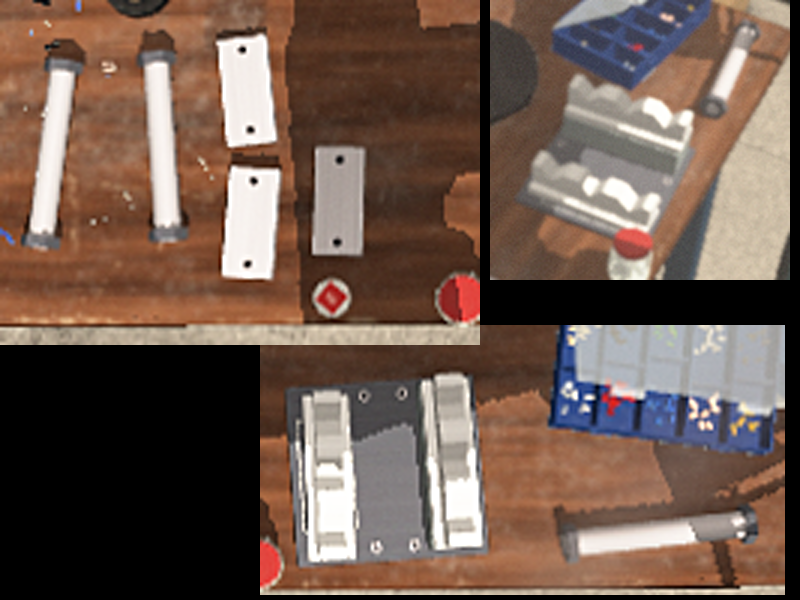

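The crop shows the tall fixed support on the right (−y) and the loose one on the left, so fixture +x is roughly world +y. Next I'll compute positions.

```bash
cat > m0.py <<'E'
from h import *
f=bot.grab_frame('top')
A=lambda x,y:(175+x/3,205+y/3)
B=lambda x,y:(330+(x-260)/3,225+(y-325)/3)
def show(n,ps,z):
    P=unproj(f,ps,[z]*len(ps)); d=P[0]-P[1] if len(ps)==2 else None
    c=P.mean(0)
    print(n,c.round(4),'' if d is None else (np.linalg.norm(d).round(4),np.degrees(np.arctan2(d[1],d[0])).round(1)))
    return P
show('plateA dots',[A(242,49),A(250,129)],.017)
show('plateB dots',[A(254,181),A(247,263)],.017)
show('plateC dots',[A(340,160),A(337,242)],.017)
show('rollL',[A(67,50),A(39,243)],.03)
show('rollM',[A(156,38),A(171,237)],.03)
show('rollR',[B(564,535),B(750,522)],.03)
P=show('fixbase',[B(288,387),B(472,378),B(486,552),B(301,566)],.008)
print(P.round(4), np.linalg.norm(P[0]-P[1]),np.linalg.norm(P[1]-P[2]))
show('screws12',[B(364,396),B(402,393)],.008)
show('screws34',[B(376,547),B(415,545)],.008)
show('tin',[A(331,297)],.014);show('jar',[A(463,298)],.058)
show('tape',[(220,200)],.018);show('hs',[(267,181)],.022)
P=show('bluebox',[(429,260),(503,265)],.0);print(P)
E
python3 m0.py
```

```text
plateA dots [0.5668 0.2083 0.017 ] (np.float64(0.0756), np.float64(6.5))
plateB dots [0.4435 0.2025 0.017 ] (np.float64(0.0753), np.float64(-4.2))
plateC dots [0.4624 0.1218 0.017 ] (np.float64(0.0753), np.float64(-1.8))
rollL [0.5132 0.3843 0.03  ] (np.float64(0.1797), np.float64(-6.6))
rollM [0.5211 0.282  0.03  ] (np.float64(0.1847), np.float64(5.5))
rollR [ 0.4015 -0.3528  0.03  ] (np.float64(0.1702), np.float64(93.4))
fixbase [ 0.4579 -0.1108  0.008 ] 
[[ 0.5356 -0.0206  0.008 ]
 [ 0.5429 -0.1914  0.008 ]
 [ 0.3823 -0.2002  0.008 ]
 [ 0.3707 -0.031   0.008 ]] 0.1709761813887564 0.1607973699347288
screws12 [ 0.528  -0.1085  0.008 ] (np.float64(0.0353), np.float64(94.2))
screws34 [ 0.3884 -0.1175  0.008 ] (np.float64(0.0357), np.float64(92.5))
tin [0.3749 0.1285 0.014 ] 
jar [0.3729 0.0082 0.058 ] 
tape [0.6661 0.3145 0.018 ] 
hs [0.7186 0.1816 0.022 ] 
bluebox [ 0.4868 -0.3743  0.    ] (np.float64(0.2084), np.float64(85.7))
[[ 0.49463971 -0.27041524  0.        ]
 [ 0.47894433 -0.47824127  0.        ]]
```

carry_out(offset=[[0,0,-0.01],[0,0,-0.01],[0,0,-0.01],[0,0,-0.01],[0.02,-0.035,0],[0.02,-0.035,0],[0.02,-0.035,0],[0.02,-0.035,0]], yaw=[5.5,5.5,5.5,5.5,0,0,0,0], jaw=0.75, newtons=40)

```text
time_s: 0.82
tcp_pos: [0.2863, -0.3685, 0.2127]
ee_rot: [[1.0, -0.001, -0.0], [-0.001, -1.0, 0.001], [-0.0, -0.001, -1.0]]
force: [0.9, -0.5, 1.1]
grip_width: 0.75
grasp_force: 0.0
```

carry_out(offset=[[0.02,-0.035,0],[0.02,-0.035,0],[0.02,-0.035,0],[0.02,-0.035,0],[0.02,-0.035,0],[0.02,-0.035,0],[0.02,-0.035,0],[0.02,-0.02,0]], yaw=[0,0,0,0,0,0,0,0])

```text
time_s: 1.48
tcp_pos: [0.4464, -0.1015, 0.2133]
ee_rot: [[1.0, 0.003, 0.0], [0.003, -1.0, 0.001], [0.0, -0.001, -1.0]]
force: [-0.6, -0.2, 0.3]
grip_width: 0.751
grasp_force: 0.0
```

```bash
cat >> h.py <<'E'
def st():
    s=bot.get_state(); R=np.array(s['ee_rot'])
    print('t%.2f'%s['time_s'],'tcp',np.round(s['tcp_pos'],4),'psi %.2f'%np.degrees(np.arctan2(R[1,0],R[0,0])),'tilt',R[:2,2].round(4),'grip %.3f f%.1f'%(s['grip_width'],s['grasp_force']),'F',np.round(s['force'],1))
    return s
E
python3 - <<'E'
from h import *
st(); f=snap('wrist','w1'); print(f['rvec'],f['tvec'],f['intrinsics'][0][0],f['distortion'])
E
```

```text
t1.48 tcp [ 0.4464 -0.1015  0.2133] psi 0.15 tilt [0.0005 0.0009] grip 0.751 f0.0 F [-0.6 -0.2  0.3]
[-2.07140389  2.06589666  0.29767078] [-0.10272815  0.38804367  0.55678993] 336.82148274638865 [-0.03512839  0.          0.          0.          0.        ]
```

View pics/w1.png

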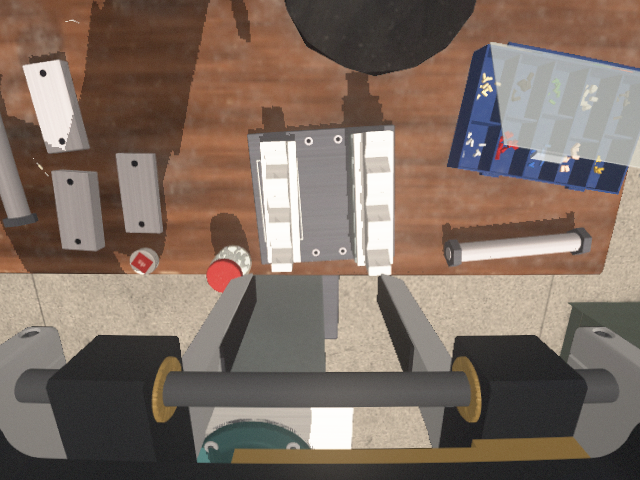

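The wrist view shows the plates at the left with their right side faces visible (about (55,105), (78,210), (140,195)). The fixture screws are at (309,141), (338,140), (316,252) and (342,251). I'll crop these for measuring.

```bash
python3 - <<'E'
import cv2,numpy as np
t=cv2.imread('pics/w1.png')
a=cv2.resize(t[50:260,15:170],None,fx=2.5,fy=2.5,interpolation=cv2.INTER_CUBIC)
b=cv2.resize(t[120:285,240:405],None,fx=2.4,fy=2.4,interpolation=cv2.INTER_CUBIC)
W=np.zeros((530,800,3),np.uint8); W[:a.shape[0],:a.shape[1]]=a; W[:b.shape[0],400:400+b.shape[1]]=b
cv2.imwrite('pics/w1c.png',W); print(a.shape,b.shape)
E
```

```text
(525, 388, 3) (396, 396, 3)
```

View pics/w1c.png

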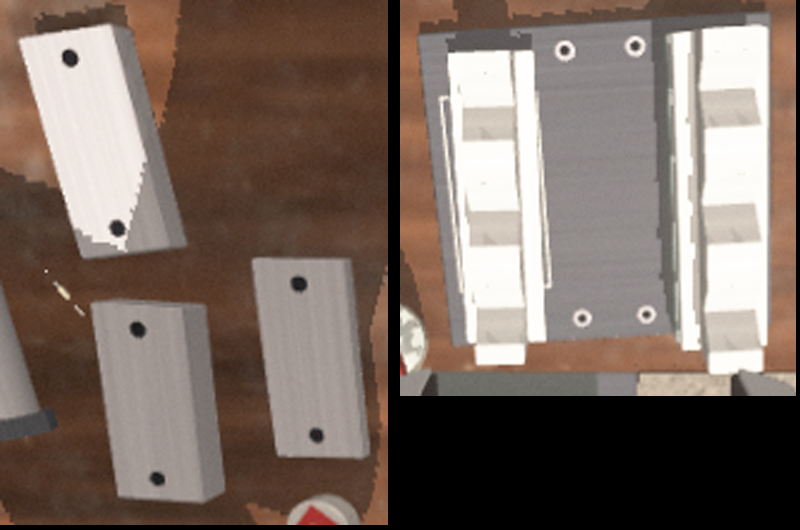

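```bash
cat > m1.py <<'E'
from h import *
f=bot.grab_frame('wrist')
A=lambda x,y:(15+(x+.5)/2.5-.5,50+(y+.5)/2.5-.5)
B=lambda x,y:(240+(x-400+.5)/2.4-.5,120+(y+.5)/2.4-.5)
back=lambda p:np.c_[(p[:,0]-15)*2.5,(p[:,1]-50)*2.5].round(1).tolist()
pl={'A':[A(70,58),A(118,229)],'B':[A(138,330),A(157,479)],'C':[A(299,284),A(317,436)]}
for n,d in pl.items():
  for t in (.010,.015,.020,.025):
    P=unproj(f,d,[t]*2)[:,:2]; c=P.mean(0); u=P[0]-P[1]; L=np.linalg.norm(u); u/=L; v=np.array([u[1],-u[0]])
    e=[c+v*.023+u*.05, c+v*.023-u*.05]
    print(n,t,c.round(4),'L%.4f'%L,'ang%.1f'%np.degrees(np.arctan2(u[1],u[0])),'top',back(proj(f,[[*q,t] for q in e])),'bot',back(proj(f,[[*q,0] for q in e])))
S=unproj(f,[B(565,50),B(635,46),B(582,318),B(646,315)],[.008]*4)[:,:2]
print(S.round(4),S.mean(0)); 
for a,b in((0,1),(2,3),(2,0),(3,1)): d=S[a]-S[b]; print(np.linalg.norm(d).round(4),np.degrees(np.arctan2(d[1],d[0])).round(2))
R,t,_,_=cam(f); print('cam',-R.T@t)
# fixture base corners
C=unproj(f,[B(419,38),B(771,14),B(454,346)],[.008]*3)[:,:2]; print(C.round(4))
# seat outline corners
print(unproj(f,[B(441,97),B(461,292),B(551,287)],[.008]*3).round(4))
E
python3 m1.py
```

```text
A 0.01 [0.5708 0.2147] L0.0775 ang6.7 top [[108.3, 23.6], [168.1, 245.8]] bot [[123.7, 28.3], [181.4, 245.3]]
A 0.015 [0.5703 0.2109] L0.0766 ang6.7 top [[108.5, 22.1], [169.0, 247.0]] bot [[131.6, 29.2], [188.9, 246.2]]
A 0.02 [0.5698 0.2071] L0.0756 ang6.7 top [[108.7, 20.5], [169.9, 248.3]] bot [[139.5, 30.1], [196.4, 247.2]]
A 0.025 [0.5694 0.2033] L0.0747 ang6.7 top [[108.9, 18.9], [170.8, 249.5]] bot [[147.4, 31.0], [203.9, 248.1]]
B 0.01 [0.4446 0.2118] L0.0779 ang-3.7 top [[179.6, 309.8], [201.3, 501.3]] bot [[192.4, 307.9], [212.9, 495.5]]
B 0.015 [0.4457 0.208 ] L0.0769 ang-3.7 top [[180.0, 308.5], [202.0, 502.4]] bot [[199.2, 305.7], [219.3, 493.7]]
B 0.02 [0.4467 0.2043] L0.0760 ang-3.7 top [[180.4, 307.3], [202.7, 503.6]] bot [[206.0, 303.6], [225.8, 491.9]]
B 0.025 [0.4478 0.2005] L0.0751 ang-3.7 top [[180.8, 306.0], [203.3, 504.8]] bot [[212.9, 301.5], [232.2, 490.1]]
C 0.01 [0.4676 0.1242] L0.0763 ang-1.0 top [[342.1, 259.0], [362.9, 458.6]] bot [[351.6, 258.3], [371.3, 453.6]]
C 0.015 [0.4684 0.1215] L0.0754 ang-1.0 top [[342.5, 257.8], [363.5, 459.8]] bot [[356.8, 256.7], [376.2, 452.2]]
C 0.02 [0.4691 0.1188] L0.0745 ang-1.0 top [[343.0, 256.4], [364.2, 461.0]] bot [[362.0, 255.1], [381.1, 450.8]]
C 0.025 [0.4699 0.1161] L0.0735 ang-1.0 top [[343.4, 255.1], [364.9, 462.2]] bot [[367.2, 253.4], [386.0, 449.4]]
[[ 0.5327 -0.0889]
 [ 0.5348 -0.1235]
 [ 0.3928 -0.0981]
 [ 0.3947 -0.1328]] [ 0.46373683 -0.11084005]
0.0347 93.54
0.0347 93.26
0.1402 -176.22
0.1404 -176.22
cam [ 0.53179783 -0.09975946  0.42450462]
[[ 0.5381 -0.0166]
 [ 0.5506 -0.19  ]
 [ 0.376  -0.0279]]
[[ 0.5095 -0.0264  0.008 ]
 [ 0.407  -0.0329  0.008 ]
 [ 0.4102 -0.0814  0.008 ]]
```

Predicted side-face edges match C = 10 mm (352,371), A = 15 mm (≈131,188) and B = 20 mm (≈206,225). The packing is therefore A + B = 35 mm. Next I'll measure the support's offset from the fixture in the same image.

```bash
cat > m2.py <<'E'
from h import *
f=bot.grab_frame('wrist')
th=np.radians(93.55); c=np.array([.4637,-.1108])
ex=np.array([np.cos(th),np.sin(th)]); ey=np.array([-ex[1],ex[0]])
back=lambda p:np.c_[400+(p[:,0]-240)*2.4,(p[:,1]-120)*2.4].round(0).tolist()
def F(x,y,z): return [*(c+ex*x+ey*y),z]
for nm,x,zt in(('fixed',-.055,.084),('loose',.055,.049)):
  for g in(-.05,0,.05):
    print(nm,g,back(proj(f,[F(x,g-.015,zt),F(x,g,zt-.015),F(x,g+.015,zt)])))
print('seat',back(proj(f,[F(.055+a*.024,b*.0515,.008) for a,b in((1,-1),(1,1),(-1,1),(-1,-1))])))
print('foot',back(proj(f,[F(.055+a*.021,b*.075,.018) for a,b in((1,-1),(1,1),(-1,1),(-1,-1))])))
print('loose top',back(proj(f,[F(.055+a*.012,b*.075,.049) for a,b in((1,-1),(1,1),(-1,1),(-1,-1))])))
print('fixed top',back(proj(f,[F(-.055+a*.012,b*.075,.084) for a,b in((1,-1),(1,1),(-1,1),(-1,-1))])))
E
python3 m2.py
```

```text
fixed -0.05 [[732.0, 46.0], [726.0, 83.0], [732.0, 121.0]]
fixed 0 [[733.0, 169.0], [727.0, 198.0], [733.0, 239.0]]
fixed 0.05 [[733.0, 283.0], [728.0, 305.0], [733.0, 347.0]]
loose -0.05 [[473.0, 61.0], [480.0, 93.0], [479.0, 128.0]]
loose 0 [[483.0, 172.0], [489.0, 198.0], [488.0, 235.0]]
loose 0.05 [[492.0, 275.0], [498.0, 296.0], [497.0, 334.0]]
seat [[438.0, 90.0], [459.0, 286.0], [548.0, 282.0], [534.0, 85.0]]
foot [[436.0, 41.0], [466.0, 334.0], [544.0, 330.0], [523.0, 36.0]]
loose top [[444.0, 39.0], [475.0, 354.0], [523.0, 351.0], [498.0, 36.0]]
fixed top [[702.0, 22.0], [707.0, 369.0], [760.0, 367.0], [762.0, 19.0]]
```

The arm settled between the two grabs, so I'll redo this with the calibration belonging to the viewed image, and store calibration with every frame from now on.

```bash
cat >> h.py <<'E'
import pickle
def snap(n,name):
    f=bot.grab_frame(n); cv2.imwrite(f'pics/{name}.png',f['img'][:,:,::-1]); pickle.dump(f,open(f'pics/{name}.pkl','wb')); return f
def load(name): return pickle.load(open(f'pics/{name}.pkl','rb'))
E
python3 - <<'E'
from h import *
f=bot.grab_frame('wrist'); f['rvec']=np.array([-2.07140389,2.06589666,0.29767078]); f['tvec']=np.array([-0.10272815,0.38804367,0.55678993])
pickle.dump(f,open('pics/w1.pkl','wb'))
E
sed -i "s/bot.grab_frame('wrist')/load('w1')/" m1.py m2.py
python3 m1.py | grep -E "^A 0.015|^B 0.02|^C 0.01 |^ ?\[|^[0-9]|cam"; sed -i "s/c=np.array.*/c=np.array([float(v) for v in __import__('sys').argv[1:3]])/" m2.py; python3 m2.py .4585 -.1115
```

```text
A 0.015 [0.5682 0.2072] L0.0765 ang6.4 top [[108.7, 22.0], [169.2, 247.3]] bot [[131.7, 29.1], [189.0, 246.4]]
B 0.02 [0.4447 0.2012] L0.0760 ang-4.0 top [[180.5, 307.3], [202.8, 503.6]] bot [[206.1, 303.6], [225.8, 491.8]]
B 0.025 [0.4457 0.1975] L0.0751 ang-4.0 top [[181.0, 306.1], [203.5, 504.8]] bot [[212.9, 301.4], [232.2, 490.0]]
C 0.01 [0.4652 0.1212] L0.0763 ang-1.3 top [[342.2, 259.1], [362.9, 458.6]] bot [[351.6, 258.3], [371.3, 453.6]]
[[ 0.5294 -0.0921]
 [ 0.5314 -0.1268]
 [ 0.3892 -0.1008]
 [ 0.391  -0.1356]] [ 0.46027094 -0.11383314]
0.0348 93.32
0.0348 92.99
0.1405 -176.44
0.1407 -176.43
cam [ 0.52930991 -0.10178735  0.42498982]
[[ 0.5351 -0.0198]
 [ 0.547  -0.1935]
 [ 0.3728 -0.0304]]
[[ 0.5065 -0.0295  0.008 ]
 [ 0.4038 -0.0356  0.008 ]
 [ 0.4067 -0.0841  0.008 ]]
fixed -0.05 [[733.0, 57.0], [727.0, 92.0], [733.0, 131.0]]
fixed 0 [[734.0, 179.0], [728.0, 207.0], [734.0, 247.0]]
fixed 0.05 [[735.0, 291.0], [729.0, 313.0], [735.0, 355.0]]
loose -0.05 [[475.0, 71.0], [482.0, 103.0], [481.0, 138.0]]
loose 0 [[485.0, 181.0], [491.0, 206.0], [491.0, 243.0]]
loose 0.05 [[494.0, 283.0], [500.0, 304.0], [500.0, 342.0]]
seat [[440.0, 99.0], [461.0, 294.0], [550.0, 289.0], [535.0, 93.0]]
foot [[438.0, 51.0], [468.0, 341.0], [546.0, 337.0], [524.0, 45.0]]
loose top [[446.0, 50.0], [478.0, 362.0], [526.0, 359.0], [499.0, 46.0]]
fixed top [[703.0, 33.0], [709.0, 377.0], [761.0, 374.0], [762.0, 29.0]]
```

```bash
python3 -c "
from h import *
s=st(); print(np.degrees(s['joint_positions']).round(1))"
```

```text
t1.68 tcp [ 0.4458 -0.1046  0.2127] psi 0.09 tilt [-0.0015 -0.0003] grip 0.749 f0.0 F [-0.3 -0.4  0.6]
[-20.3  -7.   85.9  -0.  101.2  69.6]
```

carry_out(offset=[[0,0,0],[0.0053,-0.0233,0],[0.0053,-0.0233,0],[0,0,0.024],[0,0,0.024],[0,0,0.024],[0,0,0.024],[0,0,0.024]], yaw=[-3.2,0,0,0,0,0,0,0])

```text
time_s: 2.35
tcp_pos: [0.4532, -0.0595, 0.0921]
ee_rot: [[0.999, 0.053, 0.0], [0.053, -0.999, -0.001], [-0.0, 0.001, -1.0]]
force: [-0.1, 0.5, -0.1]
grip_width: 0.75
grasp_force: 0.0
```

carry_out(offset=[[0,0,0.018],[0,0,0.018],[0,0,0.016],[0,0,0.009],[0,0,0.005],[0,0,0.0045],[0,0,0],[0,0,0]], yaw=[0,0,0,0,0,0,0,0])

```text
time_s: 3.02
tcp_pos: [0.4545, -0.0584, 0.0234]
ee_rot: [[0.998, 0.055, 0.001], [0.055, -0.998, -0.0], [0.001, 0.001, -1.0]]
force: [0.1, 0.0, -0.3]
grip_width: 0.751
grasp_force: 0.0
```

carry_out(offset=[[0,0,0],[0,0,0],[0,0,0],[0,0,0],[0,0,0],[0,0,0],[0,0,0],[0,0,0]], yaw=[0,0,0,0,0,0,0,0], jaw=0, newtons=45)

```text
time_s: 3.68
tcp_pos: [0.454, -0.0579, 0.0226]
ee_rot: [[0.998, 0.056, -0.0], [0.056, -0.998, -0.0], [-0.0, 0.0, -1.0]]
force: [-0.2, -0.5, 0.4]
grip_width: 0.22
grasp_force: 0.0
```

```bash
cat >> h.py <<'E'
def go(x,y,z,psi):
    s=st(); R=np.array(s['ee_rot']); p=np.array(s['tcp_pos']); a=np.degrees(np.arctan2(R[1,0],R[0,0])); r=np.radians(psi)
    d=np.array([x,y,z])-p; print('yaw %.1f'%(a-psi),'then offset [%.4f %.4f %.4f]'%(d[0]*np.cos(r)+d[1]*np.sin(r),d[0]*np.sin(r)-d[1]*np.cos(r),-d[2]))
E
python3 -c "
from h import *
st(); snap('wrist','w2')"
```

```text
t3.68 tcp [ 0.454  -0.0579  0.0226] psi 3.19 tilt [-0.     -0.0001] grip 0.220 f0.0 F [-0.2 -0.5  0.4]
```

carry_out(offset=[[0,0,0],[0,0,0],[0,0,0],[0,0,0],[0,0,0],[0,0,0],[0,0,0],[0,0,0]], yaw=[0,0,0,0,0,0,0,0])

```text
time_s: 4.4
tcp_pos: [0.454, -0.0579, 0.0227]
ee_rot: [[0.998, 0.056, 0.0], [0.056, -0.998, -0.0], [0.0, 0.0, -1.0]]
force: [-0.0, -0.9, 0.3]
grip_width: 0.005
grasp_force: 0.0
```

```bash
python3 -c "
from h import *
st(); f=snap('wrist','w3')"
```

```text
t4.40 tcp [ 0.454  -0.0579  0.0227] psi 3.19 tilt [ 0.0001 -0.0001] grip 0.005 f0.0 F [-0.  -0.9  0.3]
```

View pics/w3.png

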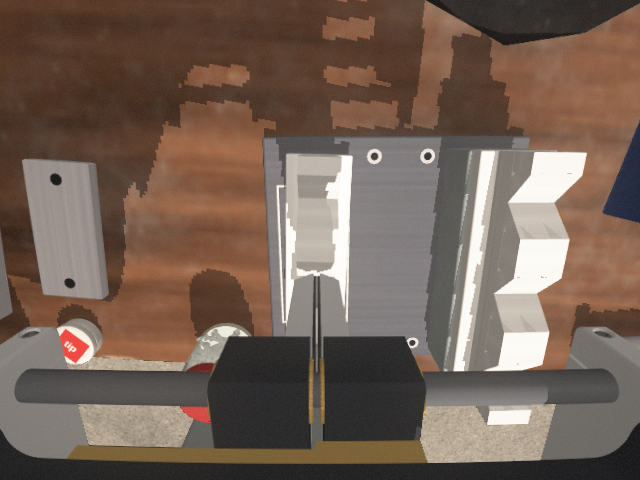

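The fingers are fully shut at (317,280) on the loose support's line, and their tips look to be at the near end of the visible upright. I'll check by projecting the TCP and the model.

```bash
cat > m3.py <<'E'
from h import *
import sys
f=load(sys.argv[1]); th=np.radians(float(sys.argv[4])); c=np.array([float(sys.argv[2]),float(sys.argv[3])])
ex=np.array([np.cos(th),np.sin(th)]); ey=np.array([-ex[1],ex[0]])
F=lambda x,y,z:[*(c+ex*x+ey*y),z]
pr=lambda n,P:print(n,proj(f,P).round(0).tolist())
pr('tcp',[[.454,-.0579,.0227],[.454,-.0579,.0427]])
R,t,_,_=cam(f); print('cam',-R.T@t,'axis',R[2])
pr('base',[F(a*.088,b*.083,.008) for a,b in((1,-1),(-1,-1),(-1,1),(1,1))])
for nm,x,zt in(('fixed',-.055,.084),('loose',.055,.049)):
  pr(nm,[F(x+a*.012,b*.075,zt) for a,b in((1,-1),(-1,-1),(-1,1),(1,1))])
  pr(nm+' apex',[F(x,g,zt-.015) for g in(-.05,0,.05)])
E
python3 m3.py w3 .460 -.1122 93.3
```

```text
tcp [[316.0, 269.0], [316.0, 281.0]]
cam [ 0.53687847 -0.05361757  0.23428688] axis [-0.28139744 -0.01573515 -0.95946229]
base [[264.0, 136.0], [533.0, 137.0], [496.0, 356.0], [273.0, 357.0]]
fixed [[537.0, 154.0], [589.0, 154.0], [528.0, 425.0], [487.0, 426.0]]
fixed apex [[533.0, 204.0], [517.0, 294.0], [502.0, 372.0]]
loose [[292.0, 151.0], [337.0, 150.0], [333.0, 385.0], [297.0, 385.0]]
loose apex [[315.0, 193.0], [315.0, 271.0], [315.0, 339.0]]
```

```bash
python3 - <<'E'
from h import *
W=[cv2.resize(cv2.imread(f'pics/{n}.png')[140:345,255:385],(390,600),interpolation=cv2.INTER_CUBIC) for n in('w2','w3')]
cv2.imwrite('pics/w23.png',np.hstack(W))
E
```

```text
(no output)
```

View pics/w23.png

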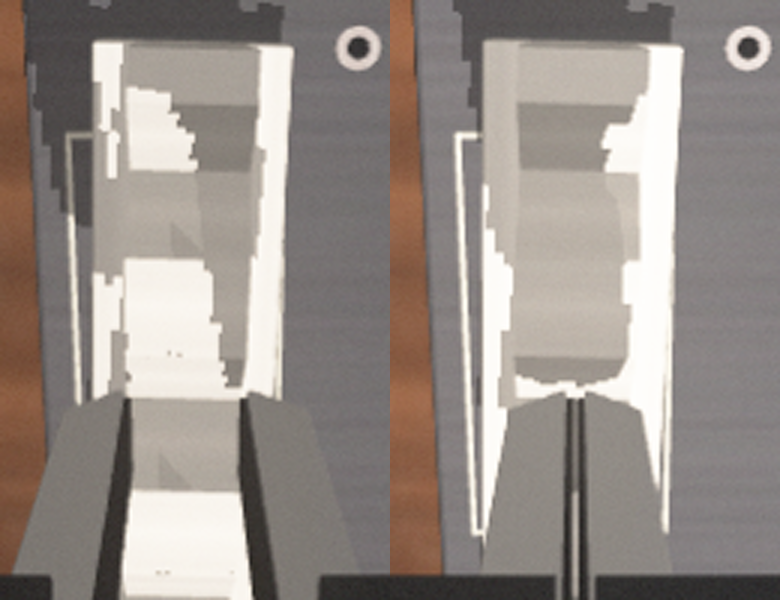

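The fingers passed through the groove region above the metal and met no force, so I'll probe gently downward to find the real tip height.

carry_out(offset=[[0,0,0.001],[0,0,0.001],[0,0,0.001],[0,0,0.001],[0,0,0],[0,0,0],[0,0,0],[0,0,0]], yaw=[0,0,0,0,0,0,0,0])

```text
time_s: 5.12
tcp_pos: [0.4541, -0.058, 0.0187]
ee_rot: [[0.998, 0.056, 0.0], [0.056, -0.998, -0.0], [0.0, 0.0, -1.0]]
force: [0.1, -0.1, -0.3]
grip_width: 0.008
grasp_force: 0.0
```

```bash
python3 - <<'E'
from h import *
st(); f=snap('scene','s1')
p=proj(f,[[.454,-.0579,.0227]])[0]; print(p)
# top cam too
g=snap('top','t1')
def c(im,p,w,h): 
    x,y=int(p[0]),int(p[1]); return im[max(0,y-h):y+h,max(0,x-w):x+w]
a=cv2.resize(c(cv2.imread('pics/s1.png'),p,75,75),(600,600),interpolation=cv2.INTER_CUBIC)
cv2.imwrite('pics/s1c.png',a)
E
```

```text
t5.12 tcp [ 0.4541 -0.058   0.0187] psi 3.19 tilt [ 0.0002 -0.0001] grip 0.008 f0.0 F [ 0.1 -0.1 -0.3]
[361.17223801 236.59603521]
```

View pics/s1c.png

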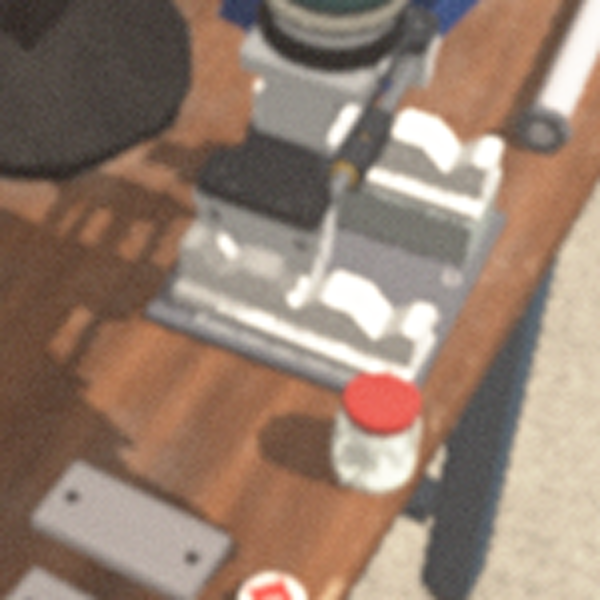

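carry_out(offset=[[0,0,0.001],[0,0,0.001],[0,0,0.001],[0,0,0],[0,0,0],[0,0,0],[0,0,0],[0,0,0]], yaw=[0,0,0,0,0,0,0,0])

```text
time_s: 5.88
tcp_pos: [0.454, -0.058, 0.0157]
ee_rot: [[0.998, 0.056, 0.0], [0.056, -0.998, -0.0], [0.0, 0.0, -1.0]]
force: [-0.4, 0.1, 0.1]
grip_width: 0.004
grasp_force: 0.0
```

carry_out(offset=[[0,0,0.001],[0,0,0.001],[0,0,0.001],[0,0,0],[0,0,0],[0,0,0],[0,0,0],[0,0,0]], yaw=[0,0,0,0,0,0,0,0])

```text
time_s: 6.55
tcp_pos: [0.4541, -0.058, 0.0127]
ee_rot: [[0.998, 0.056, 0.0], [0.056, -0.998, -0.0], [0.0, 0.0, -1.0]]
force: [0.8, 0.8, -0.5]
grip_width: 0.002
grasp_force: 0.0
```

carry_out(offset=[[0,0,0.001],[0,0,0.001],[0,0,0.001],[0,0,0],[0,0,0],[0,0,0],[0,0,0],[0,0,0]], yaw=[0,0,0,0,0,0,0,0])

```text
time_s: 7.22
tcp_pos: [0.4546, -0.0581, 0.0112]
ee_rot: [[0.998, 0.056, 0.002], [0.056, -0.998, -0.0], [0.002, 0.001, -1.0]]
force: [-2.3, 1.1, 6.6]
grip_width: 0.001
grasp_force: 3.2
```

```bash
python3 - <<'E'
from h import *
st(); f=snap('top','t2')
p=proj(f,[[.454,-.058,.03]])[0]; x,y=map(int,p)
w=snap('wrist','w4')
a=cv2.resize(cv2.imread('pics/t2.png')[y-40:y+40,x-40:x+50],None,fx=4,fy=4,interpolation=cv2.INTER_CUBIC)
b=cv2.imread('pics/w4.png')[130:350,200:600]
W=np.zeros((560,800,3),np.uint8); W[:320,:360]=a; W[:220,380:780]=b
s=snap('scene','s2'); c=cv2.resize(cv2.imread('pics/s2.png')[185:265,310:410],None,fx=3,fy=3,interpolation=cv2.INTER_CUBIC); W[320:560,380:680]=c
cv2.imwrite('pics/m.png',W)
E
```

```text
t7.22 tcp [ 0.4546 -0.0581  0.0112] psi 3.19 tilt [ 0.0015 -0.0004] grip 0.001 f3.2 F [-2.3  1.1  6.6]
```

View pics/m.png

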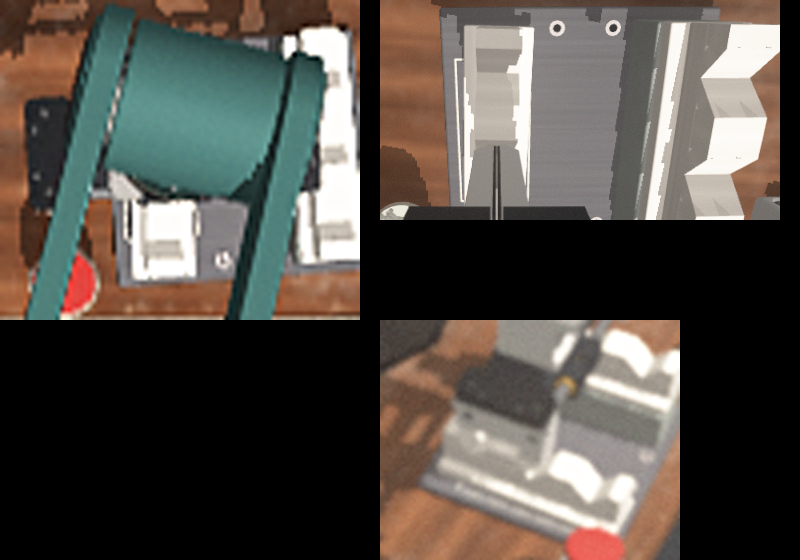

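Contact came only at TCP z ≈ 0.0115, while in the middle groove, so the real fingertips sit well above the reported TCP. I'll calibrate this by touching the free bench at (0.50, 0.045).

carry_out(offset=[[0,0,-0.02],[0,0,-0.02],[0,0,-0.02],[0.013,-0.025,0],[0.013,-0.025,0],[0.013,-0.025,0],[0.013,-0.025,0],[0,0,0]], yaw=[0,0,0,0,0,0,0,0])

```text
time_s: 8.03
tcp_pos: [0.5017, 0.0486, 0.0695]
ee_rot: [[0.998, 0.06, 0.001], [0.06, -0.998, 0.002], [0.001, -0.002, -1.0]]
force: [-0.5, -1.0, 0.2]
grip_width: 0.009
grasp_force: 0.0
```

carry_out(offset=[[0,0,0.02],[0,0,0.02],[0,0,0.015],[0,0,0.004],[0,0,0.003],[0,0,0],[0,0,0],[0,0,0]], yaw=[0,0,0,0,0,0,0,0])

```text
time_s: 8.7
tcp_pos: [0.5014, 0.0446, 0.009]
ee_rot: [[0.998, 0.055, 0.002], [0.055, -0.998, -0.0], [0.002, 0.0, -1.0]]
force: [-0.2, -0.7, -0.2]
grip_width: 0.004
grasp_force: 0.0
```

carry_out(offset=[[0,0,0.001],[0,0,0.001],[0,0,0.001],[0,0,0.001],[0,0,0.001],[0,0,0.001],[0,0,0],[0,0,0]], yaw=[0,0,0,0,0,0,0,0])

```text
time_s: 9.37
tcp_pos: [0.5003, 0.0448, 0.0015]
ee_rot: [[0.998, 0.056, -0.0], [0.056, -0.998, -0.0], [-0.0, 0.0, -1.0]]
force: [0.3, 0.7, -1.0]
grip_width: 0.004
grasp_force: 0.0
```

```bash
python3 -c "
from h import *
s=st(); print(s['joint_positions'])"
```

```text
t9.37 tcp [0.5003 0.0448 0.0015] psi 3.19 tilt [-0.0002 -0.0001] grip 0.004 f0.0 F [ 0.3  0.7 -1. ]
[-2.35252220e-02  8.28844982e-02  1.72573961e+00 -1.06351241e-04
  1.33320864e+00  1.49155586e+00]
```

carry_out(offset=[[0,0,0.001],[0,0,0.001],[0,0,0.001],[0,0,0.001],[0,0,0],[0,0,0],[0,0,0],[0,0,0]], yaw=[0,0,0,0,0,0,0,0])

```text
time_s: 10.03
tcp_pos: [0.5004, 0.0448, -0.0023]
ee_rot: [[0.998, 0.056, 0.0], [0.056, -0.998, -0.0], [0.0, 0.0, -1.0]]
force: [-0.4, 0.4, -0.8]
grip_width: 0.007
grasp_force: 0.0
```

```bash
python3 - <<'E'
from h import *
st(); f=snap('wrist','w5'); print(proj(f,[[.5003,.0448,-.0025],[.5003,.0448,.0185],[.5083,.0448,-.0025],[.5083,.0448,.0185]]).round(0).tolist())
s=snap('scene','s3');p=proj(s,[[.5,.045,0]])[0]; print(p); x,y=map(int,p)
b=cv2.imread('pics/w5.png')[150:400,160:480]
c=cv2.resize(cv2.imread('pics/s3.png')[y-60:y+40,x-60:x+60],None,fx=4,fy=4,interpolation=cv2.INTER_CUBIC)
W=np.zeros((400,800,3),np.uint8); W[:250,:320]=b; W[:400,320:800]=c
cv2.imwrite('pics/m5.png',W)
E
```

```text
t10.03 tcp [ 0.5004  0.0448 -0.0023] psi 3.19 tilt [ 0.0001 -0.0001] grip 0.007 f0.0 F [-0.4  0.4 -0.8]
[[316.0, 269.0], [316.0, 281.0], [316.0, 258.0], [316.0, 269.0]]
[322.15868728 264.60803971]
```

View pics/m5.png

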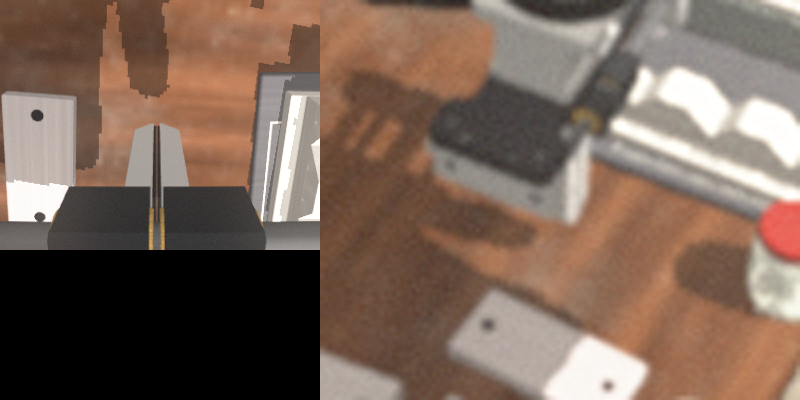

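The scene crop shows the tips ending visibly above the bench at about (572,222), so I'll keep lowering until contact.

carry_out(offset=[[0,0,0.003],[0,0,0.003],[0,0,0.003],[0,0,0.003],[0,0,0.003],[0,0,0],[0,0,0],[0,0,0]], yaw=[0,0,0,0,0,0,0,0])

```text
time_s: 10.8
tcp_pos: [0.5004, 0.0448, -0.0173]
ee_rot: [[0.998, 0.056, 0.0], [0.056, -0.998, -0.0], [-0.0, 0.0, -1.0]]
force: [-0.6, 0.2, -0.7]
grip_width: 0.009
grasp_force: 0.0
```

carry_out(offset=[[0,0,0.001],[0,0,0.001],[0,0,0.001],[0,0,0.001],[0,0,0],[0,0,0],[0,0,0],[0,0,0]], yaw=[0,0,0,0,0,0,0,0])

```text
time_s: 11.47
tcp_pos: [0.5004, 0.0448, -0.0213]
ee_rot: [[0.998, 0.056, 0.0], [0.056, -0.998, -0.0], [0.0, 0.0, -1.0]]
force: [0.3, -0.8, 0.5]
grip_width: 0.004
grasp_force: 0.0
```

carry_out(offset=[[0,0,0.001],[0,0,0.001],[0,0,0.001],[0,0,0.001],[0,0,0],[0,0,0],[0,0,0],[0,0,0]], yaw=[0,0,0,0,0,0,0,0])

```text
time_s: 12.13
tcp_pos: [0.5004, 0.0448, -0.0253]
ee_rot: [[0.998, 0.056, 0.0], [0.056, -0.998, -0.0], [0.0, 0.0, -1.0]]
force: [0.6, -0.2, 0.2]
grip_width: 0.007
grasp_force: 0.0
```

carry_out(offset=[[0,0,0.001],[0,0,0.001],[0,0,0.001],[0,0,0],[0,0,0],[0,0,0],[0,0,0],[0,0,0]], yaw=[0,0,0,0,0,0,0,0])

```text
time_s: 12.8
tcp_pos: [0.5004, 0.0448, -0.0283]
ee_rot: [[0.998, 0.056, 0.0], [0.056, -0.998, -0.0], [0.0, 0.0, -1.0]]
force: [-0.4, -0.9, 0.7]
grip_width: 0.004
grasp_force: 0.0
```

carry_out(offset=[[0,0,0.001],[0,0,0.001],[0,0,0.001],[0,0,0],[0,0,0],[0,0,0],[0,0,0],[0,0,0]], yaw=[0,0,0,0,0,0,0,0])

```text
time_s: 13.47
tcp_pos: [0.5004, 0.0448, -0.0313]
ee_rot: [[0.998, 0.056, 0.0], [0.056, -0.998, -0.0], [0.0, 0.0, -1.0]]
force: [-0.1, -1.0, -0.1]
grip_width: 0.003
grasp_force: 0.0
```

carry_out(offset=[[0,0,0.001],[0,0,0.001],[0,0,0.001],[0,0,0],[0,0,0],[0,0,0],[0,0,0],[0,0,0]], yaw=[0,0,0,0,0,0,0,0])

```text
time_s: 14.13
tcp_pos: [0.5007, 0.0448, -0.0321]
ee_rot: [[0.998, 0.056, 0.001], [0.056, -0.998, -0.0], [0.001, 0.0, -1.0]]
force: [-5.6, 0.7, 11.7]
grip_width: 0.004
grasp_force: 5.6
```

carry_out(offset=[[0,0,0.001],[0,0,0.001],[0,0,0],[0,0,0],[0,0,0],[0,0,0],[0,0,0],[0,0,0]], yaw=[0,0,0,0,0,0,0,0])

```text
time_s: 14.8
tcp_pos: [0.5008, 0.0448, -0.0321]
ee_rot: [[0.998, 0.056, 0.001], [0.056, -0.998, -0.0], [0.001, 0.0, -1.0]]
force: [-8.9, -0.7, 20.4]
grip_width: 0.006
grasp_force: 10.5
```

The bench is touched at TCP z = −0.032, so the true tip z is TCP z + 0.032. I'll go back and grip the support with the tip at about 0.021 (TCP −0.011).

carry_out(offset=[[0,0,-0.025],[0,0,-0.025],[0,0,-0.025],[0,0,-0.025],[-0.013,0.025,0],[-0.013,0.025,0],[-0.013,0.025,0],[-0.013,0.025,0]], yaw=[0,0,0,0,0,0,0,0], jaw=0.7)

```text
time_s: 15.47
tcp_pos: [0.4535, -0.0588, 0.0639]
ee_rot: [[0.998, 0.057, 0.001], [0.057, -0.998, -0.0], [0.001, 0.0, -1.0]]
force: [-0.0, -1.0, -0.2]
grip_width: 0.54
grasp_force: 0.0
```

carry_out(offset=[[0,0,0],[0,0,0],[0,0,0.02],[0,0,0.02],[0,0,0.015],[0,0,0.005],[0,0,0],[0,0,0]], yaw=[0,0,0,0,0,0,0,0])

```text
time_s: 16.13
tcp_pos: [0.4545, -0.0574, 0.004]
ee_rot: [[0.998, 0.057, 0.0], [0.057, -0.998, 0.0], [0.0, -0.0, -1.0]]
force: [0.4, 0.1, 0.2]
grip_width: 0.702
grasp_force: 0.0
```

```bash
python3 -c "
from h import *
go(.454,-.0575,-.011,3.2)"
```

```text
t16.13 tcp [ 0.4545 -0.0574  0.004 ] psi 3.25 tilt [0.0003 0.0001] grip 0.702 f0.0 F [0.4 0.1 0.2]
yaw 0.0 then offset [-0.0005 0.0001 0.0150]
```

carry_out(offset=[[0,0,0.005],[0,0,0.005],[0,0,0.003],[0,0,0.002],[0,0,0],[0,0,0],[0,0,0],[0,0,0]], yaw=[0,0,0,0,0,0,0,0])

```text
time_s: 16.8
tcp_pos: [0.4542, -0.058, -0.0111]
ee_rot: [[0.998, 0.056, 0.001], [0.056, -0.998, -0.0], [0.001, 0.0, -1.0]]
force: [-0.8, -0.8, 0.2]
grip_width: 0.698
grasp_force: 0.0
```

carry_out(offset=[[0,0,0],[0,0,0],[0,0,0],[0,0,0],[0,0,0],[0,0,0],[0,0,0],[0,0,0]], yaw=[0,0,0,0,0,0,0,0], jaw=0, newtons=45)

```text
time_s: 17.47
tcp_pos: [0.454, -0.0578, -0.0114]
ee_rot: [[0.998, 0.056, -0.0], [0.056, -0.998, 0.0], [-0.0, -0.0, -1.0]]
force: [0.0, 0.0, 0.4]
grip_width: 0.25
grasp_force: 44.9
```

carry_out(offset=[[0,0,0],[0,0,0],[0,0,-0.005],[0,0,-0.005],[0,0,-0.005],[0,0,0],[0,0,0],[0,0,0]], yaw=[0,0,0,0,0,0,0,0])

```text
time_s: 18.13
tcp_pos: [0.4538, -0.058, 0.0035]
ee_rot: [[0.998, 0.056, -0.0], [0.056, -0.998, -0.0], [-0.0, 0.0, -1.0]]
force: [0.7, 0.1, -4.4]
grip_width: 0.252
grasp_force: 44.9
```

carry_out(offset=[[0.01,-0.02,0],[0.0105,-0.02,0],[0.0105,-0.02,0],[0.0105,-0.02,0],[0.0105,-0.02,0],[0,0,0],[0,0,0.008],[0,0,0.008]], yaw=[0,0,0,0,0,0,0,0])

```text
time_s: 18.8
tcp_pos: [0.5004, 0.0445, -0.0129]
ee_rot: [[0.998, 0.056, 0.0], [0.056, -0.998, -0.001], [0.0, 0.001, -1.0]]
force: [-0.6, -1.1, -4.3]
grip_width: 0.255
grasp_force: 44.2
```

carry_out(offset=[[0,0,0.003],[0,0,0.002],[0,0,0.0015],[0,0,0],[0,0,0],[0,0,0],[0,0,0],[0,0,0]], yaw=[0,0,0,0,0,0,0,0])

```text
time_s: 19.47
tcp_pos: [0.4995, 0.0442, -0.018]
ee_rot: [[0.998, 0.055, -0.001], [0.055, -0.998, -0.0], [-0.001, 0.0, -1.0]]
force: [-5.2, 0.4, 4.5]
grip_width: 0.25
grasp_force: 44.3
```

carry_out(offset=[[0,0,-0.001],[0,0,0],[0,0,0],[0,0,0],[0,0,0],[0,0,-0.02],[0,0,-0.03],[0,0,-0.03]], yaw=[0,0,0,0,0,0,0,0], jaw=0.7)

```text
time_s: 20.13
tcp_pos: [0.4993, 0.0448, 0.0618]
ee_rot: [[0.998, 0.056, -0.003], [0.056, -0.998, -0.0], [-0.003, -0.0, -1.0]]
force: [0.5, 0.5, -0.6]
grip_width: 0.699
grasp_force: 0.0
```

carry_out(offset=[[0,0,-0.02],[0,0,0],[-0.013,-0.03,0],[-0.013,-0.03,0],[-0.013,-0.03,0],[-0.013,-0.03,0],[-0.014,-0.033,0],[0,0,0]], yaw=[3.6,3.6,0,0,0,0,0,0])

```text
time_s: 20.8
tcp_pos: [0.4432, 0.2071, 0.0822]
ee_rot: [[0.998, -0.064, -0.001], [-0.064, -0.998, 0.003], [-0.001, -0.003, -1.0]]
force: [-0.4, -0.2, -0.0]
grip_width: 0.701
grasp_force: 0.0
```

carry_out(offset=[[0,0,0],[0,0,0],[0,0,0],[0,0,0],[0,0,0],[0,0,0],[0,0,0],[0,0,0]], yaw=[0,0,0,0,0,0,0,0])

```text
time_s: 21.47
tcp_pos: [0.4454, 0.2017, 0.0821]
ee_rot: [[0.997, -0.071, 0.0], [-0.071, -0.997, -0.0], [0.0, 0.0, -1.0]]
force: [0.2, 0.7, 0.1]
grip_width: 0.701
grasp_force: 0.0
```

```bash
python3 - <<'E'
from h import *
st(); f=snap('wrist','w6'); g=snap('top','t6')
go(.444,.2018,.02,-4)
b=cv2.resize(cv2.imread('pics/t6.png')[215:305,175:335],None,fx=2.5,fy=2.5,interpolation=cv2.INTER_CUBIC)
W=np.zeros((600,800,3),np.uint8); W[:225,400:800]=b; W[225:600,300:800]=cv2.resize(cv2.imread('pics/w6.png'),(500,375)); 
cv2.imwrite('pics/m6.png',cv2.imread('pics/w6.png'))
E
```

```text
t21.47 tcp [0.4454 0.2017 0.0821] psi -4.06 tilt [ 0.0001 -0.0001] grip 0.701 f0.0 F [0.2 0.7 0.1]
t21.57 tcp [0.4453 0.2019 0.0822] psi -4.03 tilt [ 0.0001 -0.0001] grip 0.699 f0.0 F [-0.1  0.   0.6]
yaw -0.0 then offset [-0.0013 0.0002 0.0622]
```

View pics/m6.png

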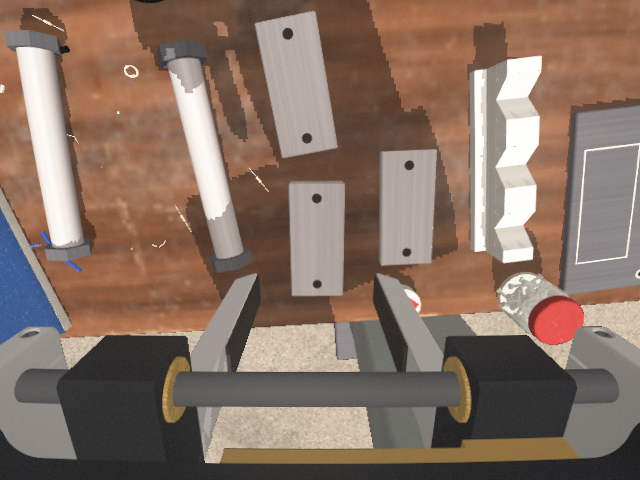

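The wrist view shows plate B dots at (317,198) and (317,284), plate A dots at (288,34) and (307,138), rollers L (35,41)–(68,250) and M (183,52)–(233,261), and the support standing upright on the bench. The bare seat outline runs (585,152) to (577,262).

```bash
cat > m6.py <<'E'
from h import *
f=load('w6')
def two(n,a,b,z):
    P=unproj(f,[a,b],[z,z])[:,:2]; d=P[0]-P[1]; print(n,P.mean(0).round(4),'len %.4f ang %.2f'%(np.linalg.norm(d),np.degrees(np.arctan2(d[1],d[0]))))
two('A',(288,34),(307,138),.015); two('B',(317,198),(317,284),.02); two('C',(409,165),(407,252),.01)
two('L',(33,44),(67,248),.022); two('M',(183,55),(232,260),.022)
print('seat',unproj(f,[(585,152),(577,262)],[.008]*2).round(4))
E
python3 m6.py
```

```text
A [0.5682 0.2069] len 0.0757 ang 6.26
B [0.4448 0.2009] len 0.0763 ang -4.03
C [0.4654 0.121 ] len 0.0760 ang -1.05
L [0.5351 0.4087] len 0.1593 ang -5.82
M [0.5156 0.2818] len 0.1618 ang 5.05
seat [[ 0.5047 -0.0297  0.008 ]
 [ 0.4054 -0.037   0.008 ]]
```

carry_out(offset=[[0,0.001,0.03],[0,0,0.03],[0,0,0.03],[0,0,0.008],[0,0,0.006],[0,0,0.005],[0,0,0],[0,0,0]], yaw=[0,0,0,0,0,0,0,0])

```text
time_s: 22.23
tcp_pos: [0.4465, 0.2015, -0.0254]
ee_rot: [[0.998, -0.07, 0.003], [-0.07, -0.998, 0.001], [0.003, -0.001, -1.0]]
force: [-0.2, -0.2, 0.4]
grip_width: 0.702
grasp_force: 0.0
```

carry_out(offset=[[0,0,0],[0,0,0],[0,0,0],[0,0,0],[0,0,0],[0,0,0],[0,0,0],[0,0,0]], yaw=[0,0,0,0,0,0,0,0], jaw=0.3, newtons=45)

```text
time_s: 22.9
tcp_pos: [0.4458, 0.2013, -0.0261]
ee_rot: [[0.998, -0.07, 0.001], [-0.07, -0.998, 0.0], [0.001, -0.0, -1.0]]
force: [-0.2, -0.4, 4.9]
grip_width: 0.487
grasp_force: 45.0
```

carry_out(offset=[[0,0,-0.01],[0,0,-0.02],[0,0,-0.025],[0,0,-0.025],[0,0,0],[0,0,0],[0,0,0],[0,0,0]], yaw=[0,0,0,0,0,0,0,0])

```text
time_s: 23.57
tcp_pos: [0.4433, 0.2004, 0.0506]
ee_rot: [[0.998, -0.07, -0.005], [-0.07, -0.998, -0.002], [-0.004, 0.002, -1.0]]
force: [-0.8, 1.0, -3.2]
grip_width: 0.484
grasp_force: 45.0
```

```bash
python3 -c "
from h import *
go(.4568,-.0575,.053,3.3)"
```

```text
t23.57 tcp [0.4433 0.2004 0.0506] psi -4.01 tilt [-0.0046 -0.0016] grip 0.484 f45.0 F [-0.8  1.  -3.2]
yaw -7.3 then offset [-0.0014 0.2583 -0.0024]
```

carry_out(offset=[[0,0,0],[0,0,0],[0,0.03,0],[0,0.035,0],[0,0.035,0],[0,0.035,0],[0,0.035,0],[0,0.035,0]], yaw=[-3.65,-3.65,0,0,0,0,0,0])

```text
time_s: 24.23
tcp_pos: [0.4552, -0.005, 0.0511]
ee_rot: [[0.998, 0.058, -0.004], [0.058, -0.998, 0.0], [-0.004, -0.001, -1.0]]
force: [1.6, 0.7, -1.5]
grip_width: 0.485
grasp_force: 45.0
```

carry_out(offset=[[0,0.03,0],[0,0.023,0],[0,0,0],[0,0,0],[0,0,0],[0,0,0],[0,0,0],[0,0,0]], yaw=[0,0,0,0,0,0,0,0])

```text
time_s: 24.9
tcp_pos: [0.4599, -0.0556, 0.053]
ee_rot: [[0.998, 0.059, -0.0], [0.059, -0.998, 0.0], [-0.0, -0.0, -1.0]]
force: [0.6, -0.4, -3.1]
grip_width: 0.488
grasp_force: 45.0
```

```bash
python3 -c "
from h import *
go(.4568,-.0575,-.0185,3.3)"
```

```text
t24.90 tcp [ 0.4599 -0.0556  0.053 ] psi 3.39 tilt [-0.0003  0.0001] grip 0.488 f45.0 F [ 0.6 -0.4 -3.1]
yaw 0.1 then offset [-0.0032 0.0018 0.0715]
```

carry_out(offset=[[-0.0032,0.0018,0],[0,0,0.02],[0,0,0.02],[0,0,0.015],[0,0,0.008],[0,0,0.005],[0,0,0.003],[0,0,0]], yaw=[0,0,0,0,0,0,0,0])

```text
time_s: 25.57
tcp_pos: [0.4573, -0.0586, -0.0174]
ee_rot: [[0.998, 0.058, 0.001], [0.058, -0.998, -0.0], [0.001, 0.0, -1.0]]
force: [0.5, 0.0, -3.3]
grip_width: 0.484
grasp_force: 45.0
```

carry_out(offset=[[0,0,0.0005],[0,0,0],[0,0,0],[0,0,0],[0,0,0],[0,0,0],[0,0,0],[0,0,0]], yaw=[0,0,0,0,0,0,0,0])

```text
time_s: 26.23
tcp_pos: [0.4572, -0.0586, -0.018]
ee_rot: [[0.998, 0.057, 0.001], [0.057, -0.998, -0.0], [0.001, 0.0, -1.0]]
force: [-0.1, 0.1, -0.5]
grip_width: 0.484
grasp_force: 45.0
```

carry_out(offset=[[0,0,0],[0,0,0],[0,0,0],[0,0,-0.02],[0,0,-0.035],[0,0,-0.035],[0,0,0],[0.0155,-0.028,0]], yaw=[0,0,0,0,0,0,-3,0], jaw=0.65)

```text
time_s: 26.9
tcp_pos: [0.471, -0.0328, 0.0753]
ee_rot: [[0.994, 0.106, 0.006], [0.106, -0.994, -0.004], [0.006, 0.005, -1.0]]
force: [0.4, -0.5, -0.8]
grip_width: 0.648
grasp_force: 0.0
```

carry_out(offset=[[0.0155,-0.028,0],[0.0155,-0.028,0],[0.0155,-0.028,0],[0.0155,-0.028,0],[0.0155,-0.028,0],[0.0155,-0.028,0],[0.0155,-0.028,0],[0.0155,-0.028,0]], yaw=[0,0,0,0,0,0,0,0])

```text
time_s: 27.57
tcp_pos: [0.5684, 0.2089, 0.0717]
ee_rot: [[0.994, 0.11, 0.0], [0.11, -0.994, -0.0], [0.0, 0.0, -1.0]]
force: [0.5, -0.3, -0.3]
grip_width: 0.647
grasp_force: 0.0
```

carry_out(offset=[[0,0,0],[0,0,0],[0,0,0.02],[0,0,0.02],[0,0,0],[0,0,0],[0,0,0],[0,0,0]], yaw=[0,0,0,0,0,0,0,0])

```text
time_s: 28.23
tcp_pos: [0.569, 0.2069, 0.0335]
ee_rot: [[0.994, 0.109, 0.003], [0.109, -0.994, 0.001], [0.003, -0.0, -1.0]]
force: [-0.4, -0.6, -0.0]
grip_width: 0.65
grasp_force: 0.0
```

```bash
python3 -c "
from h import *
go(.568,.207,-.026,6.3); snap('wrist','w7')"
```

```text
t28.23 tcp [0.569  0.2069 0.0335] psi 6.24 tilt [0.0029 0.0006] grip 0.650 f0.0 F [-0.4 -0.6 -0. ]
yaw -0.1 then offset [-0.0010 -0.0002 0.0595]
```

carry_out(offset=[[-0.001,0,0.02],[0,0,0.02],[0,0,0.01],[0,0,0.005],[0,0,0.0045],[0,0,0],[0,0,0],[0,0,0]], yaw=[0,0,0,0,0,0,0,0])

```text
time_s: 28.95
tcp_pos: [0.5679, 0.2074, -0.0266]
ee_rot: [[0.994, 0.11, 0.002], [0.11, -0.994, 0.0], [0.002, -0.0, -1.0]]
force: [-0.9, -0.3, 0.3]
grip_width: 0.649
grasp_force: 0.0
```

carry_out(offset=[[0,0,0],[0,0,0],[0,0,0],[0,0,0],[0,0,0],[0,0,0],[0,0,0],[0,0,0]], yaw=[0,0,0,0,0,0,0,0], jaw=0.3)

```text
time_s: 29.62
tcp_pos: [0.5673, 0.2073, -0.0272]
ee_rot: [[0.994, 0.11, 0.001], [0.11, -0.994, 0.0], [0.001, -0.0, -1.0]]
force: [-0.8, 0.4, 3.1]
grip_width: 0.484
grasp_force: 45.0
```

carry_out(offset=[[0,0,-0.01],[0,0,-0.02],[0,0,-0.03],[0,0,-0.03],[0,0,0],[0,0,0],[0,0,0],[0,0,0]], yaw=[0,0,0,0,3,0,0,0])

```text
time_s: 30.28
tcp_pos: [0.5653, 0.2067, 0.06]
ee_rot: [[0.998, 0.058, -0.004], [0.058, -0.998, -0.001], [-0.004, 0.001, -1.0]]
force: [-0.1, 0.7, -2.1]
grip_width: 0.483
grasp_force: 45.0
```

```bash
python3 -c "
from h import *
go(.4572,-.0580,.064,3.3)"
```

```text
t30.28 tcp [0.5653 0.2067 0.06  ] psi 3.34 tilt [-0.0042 -0.0012] grip 0.483 f45.0 F [-0.1  0.7 -2.1]
yaw 0.0 then offset [-0.1232 0.2580 -0.0040]
```

carry_out(offset=[[-0.014,0.0287,0],[-0.014,0.0287,0],[-0.014,0.0287,0],[-0.014,0.0287,0],[-0.014,0.0287,0],[-0.014,0.0287,0],[-0.014,0.0287,0],[-0.014,0.0287,0]], yaw=[0,0,0,0,0,0,0,0])

```text
time_s: 30.95
tcp_pos: [0.466, -0.0295, 0.0603]
ee_rot: [[0.998, 0.058, -0.004], [0.058, -0.998, 0.0], [-0.004, -0.001, -1.0]]
force: [0.1, 0.8, -1.5]
grip_width: 0.485
grasp_force: 45.0
```

carry_out(offset=[[-0.013,0.0285,0],[0,0,0],[0,0,0.02],[0,0,0.02],[0,0,0],[0,0,0],[0,0,0],[0,0,0]], yaw=[0,0,0,0,0,0,0,0])

```text
time_s: 31.62
tcp_pos: [0.4578, -0.0575, 0.0232]
ee_rot: [[0.998, 0.058, 0.002], [0.058, -0.998, -0.0], [0.002, 0.001, -1.0]]
force: [-0.1, -0.6, -1.6]
grip_width: 0.479
grasp_force: 45.0
```

```bash
python3 -c "
from h import *
go(.4572,-.0583,.0012,3.3)"
```

```text
t31.62 tcp [ 0.4578 -0.0575  0.0232] psi 3.34 tilt [ 0.0016 -0.0004] grip 0.479 f45.0 F [-0.1 -0.6 -1.6]
yaw 0.0 then offset [-0.0007 0.0007 0.0220]
```

carry_out(offset=[[-0.0007,0.0007,0.008],[0,0,0.006],[0,0,0.004],[0,0,0.002],[0,0,0.0015],[0,0,0],[0,0,0],[0,0,0]], yaw=[0,0,0,0,0,0,0,0])

```text
time_s: 32.28
tcp_pos: [0.4565, -0.0585, 0.0007]
ee_rot: [[0.998, 0.057, 0.001], [0.057, -0.998, -0.0], [0.001, 0.0, -1.0]]
force: [0.1, 0.2, -2.0]
grip_width: 0.487
grasp_force: 45.0
```

carry_out(offset=[[0,0,0.0005],[0,0,0.0005],[0,0,0],[0,0,0],[0,0,0],[0,0,0],[0,0,0],[0,0,0]], yaw=[0,0,0,0,0,0,0,0])

```text
time_s: 32.95
tcp_pos: [0.4565, -0.0585, 0.0007]
ee_rot: [[0.998, 0.057, 0.001], [0.057, -0.998, -0.0], [0.001, 0.0, -1.0]]
force: [-2.9, 1.0, 5.1]
grip_width: 0.482
grasp_force: 45.0
```

carry_out(offset=[[0,0,0],[0,0,0],[0,0,0],[0,0,-0.02],[0,0,-0.03],[0,0,-0.03],[0.012,-0.025,0],[0.012,-0.025,0]], yaw=[0,0,0,0,0,0,0,0], jaw=0.68)

```text
time_s: 33.62
tcp_pos: [0.4797, -0.0078, 0.0824]
ee_rot: [[0.999, 0.054, 0.006], [0.054, -0.999, -0.001], [0.006, 0.001, -1.0]]
force: [-0.3, -0.5, -0.4]
grip_width: 0.68
grasp_force: 0.0
```

carry_out(offset=[[0.012,-0.025,0],[0.0125,-0.025,0],[0,0,0],[0,0,0.02],[0,0,0],[0,0,0],[0,0,0],[0,0,0]], yaw=[0,0,0,0,0,0,0,0])

```text
time_s: 34.28
tcp_pos: [0.4994, 0.0436, 0.0604]
ee_rot: [[0.998, 0.057, 0.001], [0.057, -0.998, -0.0], [0.001, 0.0, -1.0]]
force: [-0.3, -0.2, 0.2]
grip_width: 0.677
grasp_force: 0.0
```

```bash
python3 - <<'E'
from h import *
go(.4993,.0442,-.0185,3.3); f=snap('wrist','w8')
def box(n,c,th,a,b,z):
    e=np.radians(th); ux=np.array([np.cos(e),np.sin(e)]); uy=np.array([-ux[1],ux[0]])
    print(n,proj(f,[[*(np.array(c)+ux*p*a/2+uy*q*b/2),z] for p,q in((1,1),(1,-1),(-1,-1),(-1,1))]).round(0).tolist())
box('plate',(.4565,-.0583),3.3,.1,.046,.043); box('sup',(.4993,.0442),3.2,.15,.024,.041)
cv2.imwrite('pics/m8.png',cv2.imread('pics/w8.png')[60:360,150:550])
E
```

```text
t34.28 tcp [0.4994 0.0436 0.0604] psi 3.24 tilt [ 0.0013 -0.0002] grip 0.677 f0.0 F [-0.3 -0.2  0.2]
yaw -0.1 then offset [-0.0001 -0.0006 0.0789]
plate [[421.0, 258.0], [484.0, 258.0], [466.0, 374.0], [410.0, 374.0]]
sup [[297.0, 153.0], [333.0, 153.0], [330.0, 348.0], [300.0, 348.0]]
```

View pics/m8.png

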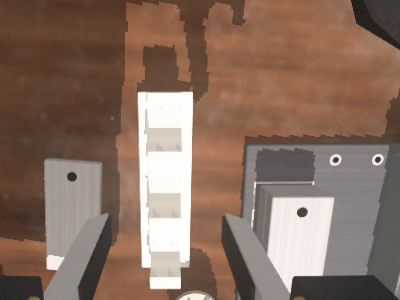

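The image shows the two plates squarely stacked on the seat, with top corners at (421,258) and (483,257) as predicted, and the support upright at (288–342,153). I'll check the groove positions against the model.

```bash
python3 - <<'E'
from h import *
f=load('w8'); g=cv2.cvtColor(cv2.imread('pics/w8.png'),cv2.COLOR_BGR2GRAY)
e=np.radians(3.2); u=np.array([np.cos(e),np.sin(e)])
for cx in (.4973,.4993,.5013):
    print(cx,[proj(f,[[*(np.array([cx,.0442])+u*(g0+d)),z] for d,z in((.015,.041),(0,.026),(-.015,.041))])[:,1].round(1).tolist() for g0 in(.05,0,-.05)])
col=g[170:345,312:318].mean(1); d=np.diff(col); print([(170+i,round(d[i])) for i in range(len(d)) if abs(d[i])>20])
E
```

```text
0.4973 [[171.2, 190.3, 214.7], [242.0, 255.0, 280.7], [305.1, 313.1, 339.5]]
0.4993 [[168.2, 187.5, 211.9], [239.4, 252.6, 278.2], [302.7, 310.9, 337.3]]
0.5013 [[165.2, 184.8, 209.1], [236.7, 250.1, 275.7], [300.3, 308.6, 335.0]]
[(187, -43), (210, 23), (211, 26), (252, -28), (277, 35), (311, -30), (336, 41)]
```

Grooves at 187/252/311 put the support centre at x = 0.4994, in line with the TCP. I'll grip it and place it at (0.457, −0.0575).

carry_out(offset=[[0,0,0.025],[0,0,0.025],[0,0,0.015],[0,0,0.007],[0,0,0.0045],[0,0,0],[0,0,0],[0,0,0]], yaw=[0,0,0,0,0,0,0,0])

```text
time_s: 35.0
tcp_pos: [0.5003, 0.0441, -0.0154]
ee_rot: [[0.998, 0.057, 0.003], [0.057, -0.998, -0.0], [0.003, 0.0, -1.0]]
force: [0.5, 0.8, 1.0]
grip_width: 0.678
grasp_force: 0.0
```

carry_out(offset=[[0,0,0],[0,0,0],[0,0,0],[0,0,0],[0,0,0],[0,0,0],[0,0,0],[0,0,0]], yaw=[0,0,0,0,0,0,0,0], jaw=0, newtons=50)

```text
time_s: 35.67
tcp_pos: [0.4989, 0.0443, -0.0169]
ee_rot: [[0.998, 0.057, -0.0], [0.057, -0.998, 0.0], [-0.0, -0.0, -1.0]]
force: [-0.1, 0.1, 0.8]
grip_width: 0.248
grasp_force: 50.0
```

carry_out(offset=[[0,0,0],[0,0,-0.01],[0,0,-0.015],[0,0,-0.02],[0,0,-0.02],[0,0,-0.01],[0,0,0],[0,0,0]], yaw=[0,0,0,0,0,0,0,0])

```text
time_s: 36.33
tcp_pos: [0.4988, 0.0442, 0.058]
ee_rot: [[0.998, 0.057, -0.0], [0.057, -0.998, -0.0], [-0.0, 0.0, -1.0]]
force: [-0.5, 0.4, -3.8]
grip_width: 0.247
grasp_force: 50.0
```

```bash
python3 -c "
from h import *
go(.457,-.0575,.0555,3.3)"
```

```text
t36.33 tcp [0.4988 0.0442 0.058 ] psi 3.29 tilt [-0.     -0.0001] grip 0.247 f50.0 F [-0.5  0.4 -3.8]
yaw -0.0 then offset [-0.0476 0.0991 0.0025]
```

carry_out(offset=[[-0.0095,0.0198,0],[-0.0095,0.0198,0],[-0.0095,0.0198,0],[-0.0095,0.0198,0],[-0.0095,0.0198,0],[0,0,0],[0,0,0.01],[0,0,0.01]], yaw=[0,0,0,0,0,0,0,0])

```text
time_s: 37.0
tcp_pos: [0.457, -0.057, 0.0368]
ee_rot: [[0.998, 0.057, -0.0], [0.057, -0.998, 0.001], [-0.0, -0.001, -1.0]]
force: [0.5, 0.1, -4.0]
grip_width: 0.253
grasp_force: 50.0
```

carry_out(offset=[[0,0,0.004],[0,0,0.003],[0,0,0],[0,0,0],[0,0,0],[0,0,0],[0,0,0],[0,0,0]], yaw=[0,0,0,0,0,0,0,0])

```text
time_s: 37.67
tcp_pos: [0.4575, -0.0574, 0.0316]
ee_rot: [[0.998, 0.058, 0.001], [0.058, -0.998, -0.0], [0.001, 0.0, -1.0]]
force: [-0.3, 0.5, -4.9]
grip_width: 0.25
grasp_force: 50.0
```

```bash
python3 -c "
from h import *
go(.4568,-.0575,.0261,3.3)"
```

```text
t37.67 tcp [ 0.4575 -0.0574  0.0316] psi 3.30 tilt [ 0.0008 -0.0003] grip 0.250 f50.0 F [-0.3  0.5 -4.9]
yaw -0.0 then offset [-0.0007 0.0000 0.0055]
```

carry_out(offset=[[-0.0005,0,0.0015],[0,0,0.0015],[0,0,0.001],[0,0,0.001],[0,0,0.001],[0,0,0],[0,0,0],[0,0,0]], yaw=[0,0,0,0,0,0,0,0])

```text
time_s: 38.33
tcp_pos: [0.4567, -0.0574, 0.0261]
ee_rot: [[0.998, 0.057, 0.0], [0.057, -0.998, -0.0], [0.0, 0.0, -1.0]]
force: [-3.9, 1.1, 5.9]
grip_width: 0.251
grasp_force: 50.0
```

carry_out(offset=[[0,0,-0.0005],[0,0,0],[0,0,0],[0,0,0],[0,0,0],[0,0,-0.02],[0,0,-0.03],[0,0,-0.03]], yaw=[0,0,0,0,0,0,0,0], jaw=0.65)

```text
time_s: 39.0
tcp_pos: [0.4557, -0.0572, 0.1053]
ee_rot: [[0.998, 0.057, -0.003], [0.057, -0.998, 0.001], [-0.003, -0.001, -1.0]]
force: [0.7, -0.4, 0.5]
grip_width: 0.646
grasp_force: 0.0
```

carry_out(offset=[[0,0,-0.03],[-0.01,0.025,0],[-0.01,0.03,0],[0,0,0],[0,0,0],[0,0,0],[0,0,0],[0,0,0]], yaw=[0,0,0,0,0,0,0,0])

```text
time_s: 39.67
tcp_pos: [0.44, -0.1126, 0.1353]
ee_rot: [[0.998, 0.059, -0.0], [0.059, -0.998, 0.0], [-0.0, -0.001, -1.0]]
force: [-0.4, 0.5, 0.3]
grip_width: 0.652
grasp_force: 0.0
```

```bash
python3 - <<'E'
from h import *
st(); f=snap('wrist','w9'); g=cv2.cvtColor(cv2.imread('pics/w9.png'),cv2.COLOR_BGR2GRAY)
th=np.radians(93.3)
ex=np.array([np.cos(th),np.sin(th)]); ey=np.array([-ex[1],ex[0]])
c=np.array([.4602,-.1122]); F=lambda x,y,z:[*(c+ex*x+ey*y),z]
for nm,x in(('fixed',-.055),('loose',.055)):
    m=proj(f,[F(x,q,z) for b in(-.05,0,.05) for q,z in((b-.015,.084),(b,.069),(b+.015,.084))])
    u=int(m[:,0].mean()); a,b=int(m[:,1].min())-15,int(m[:,1].max())+25
    col=g[a:b,u-3:u+4].mean(1); d=np.diff(col)
    print(nm,u,m[:,0].round(0)[[0,8]],m[:,1].round(1).tolist(),[(a+i+.5,round(d[i])) for i in range(len(d)) if abs(d[i])>15])
E
```

```text
t39.67 tcp [ 0.44   -0.1126  0.1353] psi 3.37 tilt [-0.0005  0.0005] grip 0.652 f0.0 F [-0.4  0.5  0.3]
fixed 384 [390. 381.] [137.7, 157.1, 177.9, 203.4, 217.8, 239.8, 262.9, 272.8, 295.7] [(122.5, 148), (156.5, -50), (176.5, 28), (177.5, 16), (217.5, -44), (238.5, 43), (239.5, 19), (272.5, -38), (275.5, -18), (276.5, -20)]
loose 249 [244. 253.] [137.5, 157.0, 177.7, 203.3, 217.6, 239.7, 262.7, 272.7, 295.6] [(122.5, 40), (123.5, 52), (137.5, -30), (151.5, 19), (152.5, 48), (156.5, -26), (157.5, -25), (176.5, 20), (177.5, 30), (217.5, -29), (218.5, -16), (238.5, 20), (239.5, 25), (272.5, -22), (273.5, -25), (275.5, -21), (276.5, -18)]
```

The loose and fixed grooves both fall at 157/217.5/272.5, so they're level and in line within about 0.5 mm. Now the rollers; I'll go over roller M first.

carry_out(offset=[[0,0,0],[0.011,-0.0386,0],[0.011,-0.0386,0],[0.011,-0.0386,0],[0.011,-0.0386,0],[0.011,-0.0386,0],[0.011,-0.0386,0],[0.011,-0.0386,0]], yaw=[-1.7,0,0,0,0,0,0,0])

```text
time_s: 40.38
tcp_pos: [0.4929, 0.1652, 0.1356]
ee_rot: [[0.996, 0.088, 0.0], [0.088, -0.996, -0.0], [0.0, 0.0, -1.0]]
force: [1.5, -0.2, 0.4]
grip_width: 0.651
grasp_force: 0.0
```

carry_out(offset=[[0.011,-0.0386,0],[0.011,-0.0386,0],[0.011,-0.0386,0],[0,0,0],[0,0,0],[0,0,0],[0,0,0],[0,0,0]], yaw=[0,0,0,0,0,0,0,0])

```text
time_s: 41.05
tcp_pos: [0.516, 0.2793, 0.136]
ee_rot: [[0.996, 0.085, 0.0], [0.085, -0.996, -0.0], [0.0, 0.0, -1.0]]
force: [-0.3, 0.7, -0.2]
grip_width: 0.658
grasp_force: 0.0
```

```bash
python3 - <<'E'
from h import *
st(); f=snap('wrist','w10')
E
```

```text
t41.05 tcp [0.516  0.2793 0.136 ] psi 4.89 tilt [ 0.0005 -0.0003] grip 0.658 f0.0 F [-0.3  0.7 -0.2]
```

View pics/w10.png

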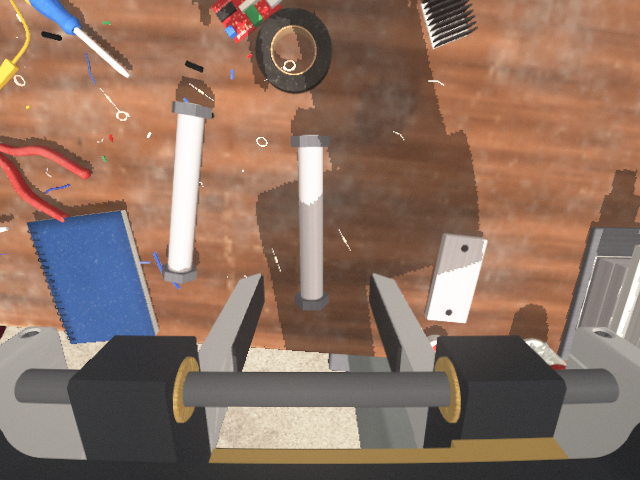

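The view shows roller M with its cylinder running (311,147)–(312,297) and roller L (190,117)–(180,271). The tape is at (293,50), well beyond M's cap at (310,137).

```bash
python3 - <<'E'
from h import *
f=load('w10')
def two(n,a,b,z):
    P=unproj(f,[a,b],[z,z])[:,:2]; d=P[0]-P[1]; print(n,P.mean(0).round(4),'len %.4f ang %.2f'%(np.linalg.norm(d),np.degrees(np.arctan2(d[1],d[0]))))
for z in (.016,.024):
    two('M cyl',(311,147),(312,297),z); two('L cyl',(190,117),(180,271),z)
go(.513,.2815,.02,4.9)
E
```

```text
M cyl [0.5143 0.2836] len 0.1567 ang 5.03
L cyl [0.5322 0.4123] len 0.1566 ang -4.89
M cyl [0.5163 0.2837] len 0.1529 ang 5.03
L cyl [0.5338 0.4092] len 0.1528 ang -4.89
t41.10 tcp [0.516  0.2793 0.1361] psi 4.88 tilt [ 0.0006 -0.0001] grip 0.650 f0.0 F [ 0.5 -0.9  0.2]
yaw -0.0 then offset [-0.0029 -0.0024 0.1161]
```

carry_out(offset=[[-0.0005,-0.0043,0.03],[0,0,0.035],[0,0,0.035],[0,0,0.03],[0,0,0.02],[0,0,0],[0,0,0],[0,0,0]], yaw=[0,0,0,0,0,0,0,0])

```text
time_s: 41.77
tcp_pos: [0.5166, 0.2849, -0.0122]
ee_rot: [[0.996, 0.086, 0.003], [0.086, -0.996, 0.001], [0.003, -0.001, -1.0]]
force: [-0.7, 0.5, 0.4]
grip_width: 0.649
grasp_force: 0.0
```

carry_out(offset=[[0,0,0.006],[0,0,0.005],[0,0,0.003],[0,0,0],[0,0,0],[0,0,0],[0,0,0],[0,0,0]], yaw=[0,0,0,0,0,0,0,0])

```text
time_s: 42.43
tcp_pos: [0.5152, 0.285, -0.0281]
ee_rot: [[0.996, 0.087, 0.0], [0.087, -0.996, 0.0], [0.0, -0.0, -1.0]]
force: [-1.1, 0.2, 0.2]
grip_width: 0.648
grasp_force: 0.0
```

carry_out(offset=[[0,0,0],[0,0,0],[0,0,0],[0,0,0],[0,0,0],[0,0,0],[0,0,0],[0,0,0]], yaw=[0,0,0,0,0,0,0,0], jaw=0, newtons=40)

```text
time_s: 43.1
tcp_pos: [0.5151, 0.2849, -0.0284]
ee_rot: [[0.996, 0.087, -0.0], [0.087, -0.996, -0.0], [-0.0, 0.0, -1.0]]
force: [-0.0, -0.4, -0.5]
grip_width: 0.243
grasp_force: 40.0
```

carry_out(offset=[[0,0,-0.01],[0,0,-0.02],[0,0,-0.03],[0,0,-0.035],[0,0,-0.035],[0,0,-0.02],[0,0,0],[0,0,0]], yaw=[0,0,0,0,0,0,0,0])

```text
time_s: 43.77
tcp_pos: [0.5157, 0.2851, 0.1229]
ee_rot: [[0.996, 0.087, 0.003], [0.087, -0.996, 0.001], [0.003, -0.001, -1.0]]
force: [0.5, -0.9, -2.5]
grip_width: 0.244
grasp_force: 40.0
```

```bash
python3 -c "
from h import *
s=st(); snap('wrist','w11')"
```

```text
t43.77 tcp [0.5157 0.2851 0.1229] psi 4.99 tilt [0.0026 0.001 ] grip 0.244 f40.0 F [ 0.5 -0.9 -2.5]
```

carry_out(offset=[[0,0,0],[0,0,0],[0,0,0],[0,0,0],[0,0,0],[0,0,0],[0,0,0],[0,0,0]], yaw=[-6.8,-6.8,-6.8,-6.8,-6.8,-6.8,-6.8,-6.8])

```text
time_s: 44.48
tcp_pos: [0.513, 0.284, 0.1175]
ee_rot: [[0.504, 0.864, -0.007], [0.864, -0.504, -0.003], [-0.006, -0.004, -1.0]]
force: [0.3, -0.7, -2.4]
grip_width: 0.244
grasp_force: 40.0
```

carry_out(offset=[[0,0,0],[0,0,0],[0,0,0],[0,0,0],[0,0,0],[-0.035,-0.0025,0],[-0.035,-0.0025,0],[-0.035,-0.0025,0]], yaw=[-6.8,-6.8,-6.8,-6.8,-6.7,0,0,0])

```text
time_s: 45.15
tcp_pos: [0.5111, 0.1784, 0.1175]
ee_rot: [[-0.059, 0.998, -0.007], [0.998, 0.059, -0.002], [-0.002, -0.007, -1.0]]
force: [1.4, 0.2, -2.9]
grip_width: 0.242
grasp_force: 40.0
```

carry_out(offset=[[-0.035,-0.0025,0],[-0.035,-0.0025,0],[-0.035,-0.0025,0],[-0.035,-0.0025,0],[-0.035,-0.0025,0],[-0.035,-0.0025,0],[-0.035,-0.0025,0],[-0.035,-0.0025,0]], yaw=[0,0,0,0,0,0,0,0])

```text
time_s: 45.82
tcp_pos: [0.5073, -0.1021, 0.1181]
ee_rot: [[-0.057, 0.998, -0.006], [0.998, 0.057, 0.002], [0.002, -0.006, -1.0]]
force: [-0.3, 0.3, -2.5]
grip_width: 0.243
grasp_force: 40.0
```

carry_out(offset=[[0,0,0],[0,0,0],[0,0,0],[0,0,0],[0,0,0],[0,0,0],[0,0,0],[0,0,0]], yaw=[0,0,0,0,0,0,0,0])

```text
time_s: 46.48
tcp_pos: [0.5098, -0.1004, 0.1218]
ee_rot: [[-0.059, 0.998, 0.0], [0.998, 0.059, -0.0], [-0.0, 0.0, -1.0]]
force: [-0.9, 0.0, -2.4]
grip_width: 0.245
grasp_force: 40.0
```

```bash
python3 -c "
from h import *
go(.5101,-.1093,.0425,93.3); snap('wrist','w12')"
```

```text
t46.48 tcp [ 0.5098 -0.1004  0.1218] psi 93.36 tilt [ 0.0003 -0.0001] grip 0.245 f40.0 F [-0.9  0.  -2.4]
yaw 0.1 then offset [-0.0089 -0.0002 0.0793]
```

carry_out(offset=[[-0.009,0,0],[0,0,0.02],[0,0,0.02],[0,0,0.02],[0,0,0],[0,0,0],[0,0,0],[0,0,0]], yaw=[0,0,0,0,0,0,0,0])

```text
time_s: 47.2
tcp_pos: [0.5115, -0.1107, 0.0636]
ee_rot: [[-0.057, 0.998, 0.003], [0.998, 0.057, -0.001], [-0.001, 0.003, -1.0]]
force: [0.5, -0.4, -1.0]
grip_width: 0.243
grasp_force: 40.0
```

carry_out(offset=[[0,0,0.006],[0,0,0.005],[0,0,0.003],[0,0,0.002],[0,0,0.002],[0,0,0.0015],[0,0,0],[0,0,0]], yaw=[0,0,0,0,0,0,0,0])

```text
time_s: 47.87
tcp_pos: [0.5102, -0.1101, 0.0422]
ee_rot: [[-0.057, 0.998, 0.0], [0.998, 0.057, -0.0], [-0.0, 0.0, -1.0]]
force: [0.0, 1.2, -2.4]
grip_width: 0.245
grasp_force: 40.0
```

```bash
python3 -c "
from h import *
go(.5101,-.1093,.0416,93.3)"
```

```text
t47.87 tcp [ 0.5102 -0.1101  0.0422] psi 93.29 tilt [ 0.     -0.0001] grip 0.245 f40.0 F [ 0.   1.2 -2.4]
yaw -0.0 then offset [0.0008 -0.0001 0.0006]
```

carry_out(offset=[[0,0,0.001],[0,0,0],[0,0,0],[0,0,0],[0,0,0],[0,0,0],[0,0,0],[0,0,0]], yaw=[0,0,0,0,0,0,0,0])

```text
time_s: 48.53
tcp_pos: [0.5104, -0.1101, 0.0418]
ee_rot: [[-0.057, 0.998, 0.001], [0.998, 0.057, -0.0], [-0.0, 0.001, -1.0]]
force: [-2.9, 1.5, 5.5]
grip_width: 0.24
grasp_force: 40.0
```

carry_out(offset=[[0,0,0],[0,0,0],[0,0,0],[0,0,0],[0,0,-0.01],[0,0,-0.02],[0,0,-0.03],[0,0,-0.02]], yaw=[0,0,0,0,0,0,0,0], jaw=0.4)

```text
time_s: 49.2
tcp_pos: [0.5109, -0.1102, 0.1239]
ee_rot: [[-0.057, 0.998, 0.002], [0.998, 0.057, -0.001], [-0.001, 0.002, -1.0]]
force: [0.3, -0.2, 0.7]
grip_width: 0.397
grasp_force: 0.0
```

carry_out(offset=[[-0.033,-0.0175,0],[-0.033,-0.0175,0],[-0.033,-0.0175,0],[-0.033,-0.0175,0],[-0.033,-0.0175,0],[-0.033,-0.0175,0],[-0.033,-0.0175,0],[0,0,0]], yaw=[0,0,0,0,0,0,0,0], jaw=0.6)

```text
time_s: 49.87
tcp_pos: [0.3982, -0.3535, 0.1217]
ee_rot: [[-0.05, 0.999, -0.001], [0.999, 0.05, -0.004], [-0.004, -0.001, -1.0]]
force: [0.0, 0.5, -0.1]
grip_width: 0.598
grasp_force: 0.0
```

carry_out(offset=[[0,0,0],[0,0,0],[0,0,0],[0,0,0],[0,0,0],[0,0,0],[0,0,0],[0,0,0]], yaw=[0,0,0,0,0,0,0,0])

```text
time_s: 50.53
tcp_pos: [0.4014, -0.3473, 0.1212]
ee_rot: [[-0.058, 0.998, 0.0], [0.998, 0.058, -0.0], [-0.0, 0.0, -1.0]]
force: [-0.9, 0.2, 0.1]
grip_width: 0.602
grasp_force: 0.0
```

```bash
python3 - <<'E'
from h import *
st(); f=snap('wrist','w13')
print(proj(f,[[.4015,-.3528,.016],[.4015,-.2753,.016],[.4015,-.43,.016]]).round(0).tolist())
E
```

```text
t50.53 tcp [ 0.4014 -0.3473  0.1212] psi 93.34 tilt [ 0.     -0.0001] grip 0.602 f0.0 F [-0.9  0.2  0.1]
[[315.0, 234.0], [320.0, 152.0], [311.0, 305.0]]
```

View pics/w13.png

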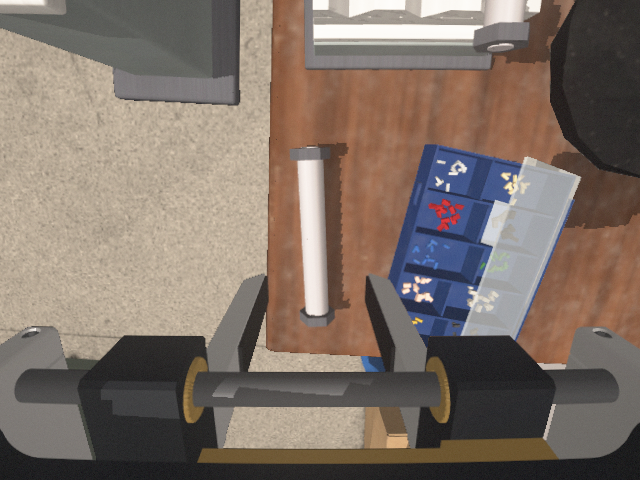

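Roller R's cylinder runs (311,159)–(317,308), and roller M lies at the top right across the supports with its cap outside at (500,38).

```bash
python3 - <<'E'
from h import *
f=load('w13')
P=unproj(f,[(311,159.5),(317,308)],[.02,.02])[:,:2]; d=P[0]-P[1]; print(P.mean(0),np.linalg.norm(d),np.degrees(np.arctan2(d[1],d[0])))
a=np.degrees(np.arctan2(d[1],d[0])); go(*P.mean(0),-.028,a)
E
```

```text
[ 0.40054887 -0.35662239] 0.14941223040015017 95.44983114602891
t50.58 tcp [ 0.4013 -0.3474  0.1212] psi 93.32 tilt [-0. -0.] grip 0.597 f0.0 F [-0.6 -0.8  0.3]
yaw -2.1 then offset [-0.0091 -0.0017 0.1492]
```

carry_out(offset=[[0,0,0.02],[-0.01,-0.0017,0.03],[0,0,0.035],[0,0,0.03],[0,0,0.02],[0,0,0],[0,0,0],[0,0,0]], yaw=[-2.1,0,0,0,0,0,0,0])

```text
time_s: 51.25
tcp_pos: [0.4014, -0.3589, -0.0121]
ee_rot: [[-0.094, 0.996, 0.002], [0.996, 0.094, -0.002], [-0.002, 0.002, -1.0]]
force: [-0.3, -0.9, 1.1]
grip_width: 0.604
grasp_force: 0.0
```

carry_out(offset=[[0,0,0.006],[0,0,0.005],[0,0,0.003],[0,0,0],[0,0,0],[0,0,0],[0,0,0],[0,0,0]], yaw=[0,0,0,0,0,0,0,0])

```text
time_s: 51.92
tcp_pos: [0.4006, -0.358, -0.0276]
ee_rot: [[-0.094, 0.996, 0.0], [0.996, 0.094, -0.0], [-0.0, 0.0, -1.0]]
force: [0.0, 0.5, 0.2]
grip_width: 0.599
grasp_force: 0.0
```

carry_out(offset=[[0,0,0],[0,0,0],[0,0,0],[0,0,0],[0,0,0],[0,0,0],[0,0,0],[0,0,0]], yaw=[0,0,0,0,0,0,0,0], jaw=0, newtons=40)

```text
time_s: 52.58
tcp_pos: [0.4002, -0.3578, -0.0278]
ee_rot: [[-0.094, 0.996, -0.0], [0.996, 0.094, -0.0], [-0.0, -0.0, -1.0]]
force: [-1.4, 1.6, 0.2]
grip_width: 0.243
grasp_force: 40.0
```

carry_out(offset=[[0,0,-0.01],[0,0,-0.02],[0,0,-0.03],[0,0,-0.035],[0,0,-0.035],[0,0,-0.02],[0,0,0],[0,0,0]], yaw=[0,0,0,0,0,0,2.1,0])

```text
time_s: 53.25
tcp_pos: [0.4014, -0.3587, 0.1251]
ee_rot: [[-0.057, 0.998, 0.004], [0.998, 0.057, -0.004], [-0.004, 0.003, -1.0]]
force: [-0.5, 0.2, -1.4]
grip_width: 0.249
grasp_force: 40.0
```

```bash
python3 -c "
from h import *
go(.4103,-.1151,.08,93.3)"
```

```text
t53.25 tcp [ 0.4014 -0.3587  0.1251] psi 93.26 tilt [ 0.0035 -0.0036] grip 0.249 f40.0 F [-0.5  0.2 -1.4]
yaw -0.0 then offset [0.2427 0.0229 0.0451]
```

carry_out(offset=[[0.0347,0.0033,0],[0.0347,0.0033,0],[0.0347,0.0033,0],[0.0347,0.0033,0],[0.0347,0.0033,0],[0.0347,0.0033,0],[0.0347,0.0033,0],[0,0,0]], yaw=[0,0,0,0,0,0,0,0])

```text
time_s: 53.92
tcp_pos: [0.4085, -0.1081, 0.1212]
ee_rot: [[-0.065, 0.998, -0.002], [0.998, 0.065, 0.005], [0.005, -0.001, -1.0]]
force: [-0.1, 0.2, -1.3]
grip_width: 0.243
grasp_force: 40.0
```

carry_out(offset=[[0,0,0.02],[0,0,0.02],[0,0,0.02],[0,0,0],[0,0,0],[0,0,0],[0,0,0],[0,0,0]], yaw=[0,0,0,0,0,0,0,0])

```text
time_s: 54.58
tcp_pos: [0.4105, -0.1146, 0.0636]
ee_rot: [[-0.057, 0.998, 0.002], [0.998, 0.057, -0.001], [-0.001, 0.002, -1.0]]
force: [0.7, -0.4, -1.8]
grip_width: 0.244
grasp_force: 40.0
```

```bash
python3 -c "
from h import *
go(.4103,-.1151,.0422,93.3)"
```

```text
t54.58 tcp [ 0.4105 -0.1146  0.0636] psi 93.28 tilt [ 0.0024 -0.0011] grip 0.244 f40.0 F [ 0.7 -0.4 -1.8]
yaw -0.0 then offset [-0.0005 -0.0002 0.0214]
```

carry_out(offset=[[0,0,0.008],[0,0,0.006],[0,0,0.003],[0,0,0.002],[0,0,0.002],[0,0,0.001],[0,0,0],[0,0,0]], yaw=[0,0,0,0,0,0,0,0])

```text
time_s: 55.25
tcp_pos: [0.4101, -0.114, 0.042]
ee_rot: [[-0.058, 0.998, 0.001], [0.998, 0.058, -0.0], [-0.0, 0.001, -1.0]]
force: [-1.7, 2.0, 8.1]
grip_width: 0.244
grasp_force: 40.0
```

carry_out(offset=[[0,0,0],[0,0,0],[0,0,0],[0,0,0],[0,0,-0.01],[0,0,-0.02],[0,0,-0.03],[0,0,-0.02]], yaw=[0,0,0,0,0,0,0,0], jaw=0.4)

```text
time_s: 55.92
tcp_pos: [0.4101, -0.1142, 0.1227]
ee_rot: [[-0.057, 0.998, 0.002], [0.998, 0.057, -0.001], [-0.001, 0.002, -1.0]]
force: [-0.3, -0.4, 0.2]
grip_width: 0.399
grasp_force: 0.0
```

carry_out(offset=[[0.037,0.0109,0],[0.037,0.0109,0],[0.037,0.0109,0],[0.037,0.0109,0],[0.037,0.0109,0],[0.037,0.0109,0],[0.037,0.0109,0],[0.037,0.0109,0]], yaw=[0,0,0,0,0,0,0,0], jaw=0.65)

```text
time_s: 56.58
tcp_pos: [0.4798, 0.1886, 0.1209]
ee_rot: [[-0.058, 0.998, 0.001], [0.998, 0.058, -0.0], [-0.0, 0.001, -1.0]]
force: [0.2, -0.3, 0.7]
grip_width: 0.652
grasp_force: 0.0
```

carry_out(offset=[[0.037,0.0109,0],[0.037,0.0109,0],[0.037,0.0109,0],[0.037,0.0109,0],[0,0,0],[0,0,0],[0,0,0],[0,0,0]], yaw=[0,0,0,0,7,7,7,7])

```text
time_s: 57.25
tcp_pos: [0.5146, 0.3373, 0.1203]
ee_rot: [[0.423, 0.906, -0.0], [0.906, -0.423, -0.0], [-0.0, -0.0, -1.0]]
force: [-0.2, 0.8, 0.2]
grip_width: 0.65
grasp_force: 0.0
```

carry_out(offset=[[0,0,0],[0,0,0],[0,0,0],[0,0,0],[0,0,0],[0,0,0],[0,0,0],[0,0,0]], yaw=[7,7,7,7,7,7,7,7])

```text
time_s: 57.92
tcp_pos: [0.5147, 0.3368, 0.1206]
ee_rot: [[0.988, 0.155, 0.0], [0.155, -0.988, -0.0], [0.0, 0.0, -1.0]]
force: [0.2, -0.4, 0.1]
grip_width: 0.647
grasp_force: 0.0
```

carry_out(offset=[[0,0,0],[0,0,0],[0,0,0],[0,0,0],[0,0,0],[0,0,0],[0,0,0],[0,0,0]], yaw=[7,7,0,0,0,0,0,0])

```text
time_s: 58.58
tcp_pos: [0.5146, 0.3368, 0.1201]
ee_rot: [[0.997, -0.081, -0.0], [-0.081, -0.997, -0.0], [-0.0, 0.0, -1.0]]
force: [0.2, 0.7, -0.0]
grip_width: 0.65
grasp_force: 0.0
```

```bash
python3 - <<'E'
from h import *
go(.533,.411,-.028,-4.9); f=snap('wrist','w14')
g=f['img'].astype(int); p=proj(f,[[.533,.411,.02]])[0]; print(p)
m=((g.min(2)>120)&(g.max(2)-g.min(2)<40)).astype(np.uint8); m[330:]=0
m=cv2.morphologyEx(m,cv2.MORPH_OPEN,np.ones((5,5)))
n,l,s,c=cv2.connectedComponentsWithStats(m)
for i in range(1,n):
    if s[i,4]>400:
        pts=np.argwhere(l==i)[:,::-1].astype(np.float32); print(s[i],cv2.minAreaRect(pts),cv2.boxPoints(cv2.minAreaRect(pts)).round(0).tolist())
E
```

```text
t58.58 tcp [0.5146 0.3368 0.1201] psi -4.67 tilt [-0.0001 -0.0001] grip 0.650 f0.0 F [ 0.2  0.7 -0. ]
yaw 0.2 then offset [0.0120 -0.0755 0.1481]
[236.51587288 218.07291477]
[102  62  56  39 457] ((129.3862762451172, 81.17689514160156), (66.81360626220703, 7.210101127624512), 32.7352294921875) [[99.0, 66.0], [103.0, 60.0], [159.0, 96.0], [156.0, 102.0]]
[ 211  118   49  212 5402] ((236.89537048339844, 223.91009521484375), (46.86969757080078, 211.37466430664062), 1.3904012441635132) [[211.0, 329.0], [216.0, 118.0], [263.0, 119.0], [258.0, 330.0]]
[  0 179  37  27 520] ((17.399675369262695, 192.43438720703125), (41.19948959350586, 17.125286102294922), 17.241458892822266) [[-5.0, 195.0], [0.0, 178.0], [40.0, 190.0], [35.0, 207.0]]
[ 499  208   58   95 4349] ((527.280517578125, 254.97561645507812), (48.47944641113281, 99.05709075927734), 6.34019136428833) [[498.0, 302.0], [509.0, 203.0], [557.0, 208.0], [546.0, 307.0]]
[ 375  275   45   55 1233] ((395.2000427246094, 302.9000244140625), (67.97647094726562, 23.702320098876953), 63.43495178222656) [[369.0, 278.0], [391.0, 267.0], [421.0, 328.0], [400.0, 339.0]]
[594 306  46  24 953] ((616.5, 317.5), (23.0, 45.0), 90.0) [[594.0, 306.0], [639.0, 306.0], [639.0, 329.0], [594.0, 329.0]]
```

carry_out(offset=[[0.006,-0.0375,0],[0.006,-0.0375,0],[0,0,0],[0,0,0],[0,0,0],[0,0,0],[0,0,0],[0,0,0]], yaw=[0.2,0,0,0,0,0,0,0])

```text
time_s: 59.3
tcp_pos: [0.5331, 0.4096, 0.121]
ee_rot: [[0.996, -0.087, 0.001], [-0.087, -0.996, 0.0], [0.001, -0.0, -1.0]]
force: [0.3, 0.6, -0.1]
grip_width: 0.653
grasp_force: 0.0
```

```bash
python3 - <<'E'
from h import *
go(.533,.411,-.028,-4.9); f=snap('wrist','w15')
e=np.radians(-4.9); u=np.array([np.cos(e),np.sin(e)]); c=np.array([.533,.411])
print('pred',proj(f,[[*(c+u*s),.02] for s in(.077,0,-.077)]).round(0).tolist())
g=f['img'].astype(int)
for th in (140,170):
  m=((g.min(2)>th)&(g.max(2)-g.min(2)<45)).astype(np.uint8); m[:,:280]=0; m[:,352:]=0; m[322:]=0
  m=cv2.morphologyEx(m,cv2.MORPH_OPEN,np.ones((5,5)))
  n,l,s,_=cv2.connectedComponentsWithStats(m)
  for i in range(1,n):
    if s[i,4]>800: print(th,s[i],cv2.boxPoints(cv2.minAreaRect(np.argwhere(l==i)[:,::-1].astype(np.float32))).round(0).tolist())
for v in (170,200,230,260): print(v,g[v,290:345:3].min(1).tolist())
print(g[130:330:4,316].min(1).tolist())
E
```

```text
t59.30 tcp [0.5331 0.4096 0.121 ] psi -4.97 tilt [0.0009 0.0003] grip 0.653 f0.0 F [ 0.3  0.6 -0.1]
yaw -0.1 then offset [-0.0002 -0.0014 0.1490]
pred [[314.0, 148.0], [315.0, 231.0], [315.0, 303.0]]
140 [ 302  133   25  173 4100] [[302.0, 133.0], [326.0, 133.0], [326.0, 305.0], [302.0, 305.0]]
170 [ 303  145   24  160 3650] [[303.0, 145.0], [326.0, 145.0], [326.0, 304.0], [303.0, 304.0]]
170 [94, 98, 102, 75, 166, 224, 245, 251, 253, 253, 253, 249, 218, 104, 105, 103, 107, 99, 96]
200 [111, 114, 109, 81, 166, 226, 244, 251, 253, 253, 253, 248, 206, 88, 94, 101, 101, 102, 100]
230 [107, 104, 106, 83, 168, 227, 244, 251, 253, 253, 252, 247, 140, 112, 101, 112, 117, 81, 82]
260 [104, 99, 96, 76, 162, 226, 245, 251, 253, 254, 251, 244, 95, 102, 110, 112, 103, 107, 108]
[78, 173, 166, 165, 248, 253, 253, 253, 253, 253, 253, 253, 253, 253, 253, 253, 253, 253, 253, 253, 253, 253, 253, 253, 253, 253, 253, 253, 253, 253, 253, 253, 253, 253, 254, 253, 253, 253, 254, 254, 254, 254, 253, 253, 92, 169, 165, 86, 89, 88]
```

Roller L spans rows 145–305 at column 314, as predicted (148–303, 314). I'll grip it.

carry_out(offset=[[0,-0.0012,0.03],[0,0,0.035],[0,0,0.035],[0,0,0.02],[0,0,0.015],[0,0,0],[0,0,0],[0,0,0]], yaw=[0,0,0,0,0,0,0,0])

```text
time_s: 60.02
tcp_pos: [0.5341, 0.4121, -0.013]
ee_rot: [[0.996, -0.086, 0.002], [-0.086, -0.996, 0.001], [0.002, -0.002, -1.0]]
force: [-0.5, 0.0, 0.8]
grip_width: 0.646
grasp_force: 0.0
```

carry_out(offset=[[0,0,0.006],[0,0,0.005],[0,0,0.003],[0,0,0],[0,0,0],[0,0,0],[0,0,0],[0,0,0]], yaw=[0,0,0,0,0,0,0,0])

```text
time_s: 60.68
tcp_pos: [0.5331, 0.4118, -0.0286]
ee_rot: [[0.996, -0.086, 0.0], [-0.086, -0.996, 0.0], [0.0, -0.0, -1.0]]
force: [0.2, 0.9, 0.3]
grip_width: 0.651
grasp_force: 0.0
```

carry_out(offset=[[0,0,0],[0,0,0],[0,0,0],[0,0,0],[0,0,0],[0,0,0],[0,0,0],[0,0,0]], yaw=[0,0,0,0,0,0,0,0], jaw=0, newtons=40)

```text
time_s: 61.35
tcp_pos: [0.533, 0.4118, -0.0288]
ee_rot: [[0.996, -0.086, 0.0], [-0.086, -0.996, 0.0], [0.0, -0.0, -1.0]]
force: [-0.7, -0.4, -0.4]
grip_width: 0.244
grasp_force: 40.0
```

carry_out(offset=[[0,0,-0.01],[0,0,-0.02],[0,0,-0.03],[0,0,-0.035],[0,0,-0.035],[0,0,-0.02],[0,0,0],[0,0,0]], yaw=[0,0,0,0,0,0,0,0])

```text
time_s: 62.02
tcp_pos: [0.5337, 0.4121, 0.1229]
ee_rot: [[0.996, -0.086, 0.003], [-0.086, -0.996, 0.002], [0.003, -0.002, -1.0]]
force: [-0.5, -0.7, -1.6]
grip_width: 0.245
grasp_force: 40.0
```

```bash
python3 -c "
from h import *
go(.4602,-.1122,.09,93.3)"
```

```text
t62.02 tcp [0.5337 0.4121 0.1229] psi -4.91 tilt [0.0029 0.0017] grip 0.245 f40.0 F [-0.5 -0.7 -1.6]
yaw -98.2 then offset [-0.5192 -0.1035 0.0329]
```

carry_out(offset=[[0,0,0],[0,0,0],[0,0,0],[0,0,0],[0,0,0],[0,0,0],[0,0,0],[0,0,0]], yaw=[-7,-7,-7,-7,-7,-7,-7,-7])

```text
time_s: 62.68
tcp_pos: [0.5312, 0.4105, 0.1167]
ee_rot: [[0.623, 0.782, -0.006], [0.782, -0.623, -0.004], [-0.007, -0.002, -1.0]]
force: [-0.7, 0.8, -1.2]
grip_width: 0.244
grasp_force: 40.0
```

carry_out(offset=[[0,0,0],[0,0,0],[0,0,0],[0,0,0],[0,0,0],[0,0,0],[0,0,0],[0,0,0]], yaw=[-7,-7,-7,-7,-7,-7,-0.2,0])

```text
time_s: 63.35
tcp_pos: [0.5317, 0.4108, 0.1178]
ee_rot: [[-0.054, 0.999, -0.005], [0.999, 0.054, -0.003], [-0.003, -0.005, -1.0]]
force: [0.6, -0.5, -1.3]
grip_width: 0.248
grasp_force: 40.0
```

carry_out(offset=[[-0.037,-0.0074,0],[-0.037,-0.0074,0],[-0.037,-0.0074,0],[-0.037,-0.0074,0],[-0.037,-0.0074,0],[-0.037,-0.0074,0],[-0.037,-0.0074,0],[-0.037,-0.0074,0]], yaw=[0,0,0,0,0,0,0,0])

```text
time_s: 64.02
tcp_pos: [0.4895, 0.1111, 0.12]
ee_rot: [[-0.055, 0.998, -0.002], [0.998, 0.055, -0.0], [-0.0, -0.002, -1.0]]
force: [-0.3, -0.2, -1.5]
grip_width: 0.244
grasp_force: 40.0
```

carry_out(offset=[[-0.037,-0.0074,0],[-0.037,-0.0074,0],[-0.037,-0.0074,0],[-0.037,-0.0074,0],[-0.037,-0.0074,0],[-0.037,-0.0074,0],[0,0,0],[0,0,0]], yaw=[0,0,0,0,0,0,0,0])

```text
time_s: 64.68
tcp_pos: [0.4582, -0.1129, 0.1201]
ee_rot: [[-0.051, 0.999, -0.002], [0.999, 0.051, 0.001], [0.001, -0.002, -1.0]]
force: [0.3, 0.5, -1.3]
grip_width: 0.244
grasp_force: 40.0
```

carry_out(offset=[[0,0,0],[0,0,0],[0,0,0],[0,0,0],[0,0,0],[0,0,0],[0,0,0],[0,0,0]], yaw=[0,0,0,0,0,0,0,0])

```text
time_s: 65.35
tcp_pos: [0.4594, -0.1112, 0.1212]
ee_rot: [[-0.058, 0.998, 0.0], [0.998, 0.058, -0.0], [-0.0, 0.0, -1.0]]
force: [-0.1, 0.1, -1.4]
grip_width: 0.248
grasp_force: 40.0
```

```bash
python3 -c "
from h import *
go(.4602,-.1122,.0412,93.3)"
```

```text
t65.35 tcp [ 0.4594 -0.1112  0.1212] psi 93.31 tilt [ 0.0002 -0.0002] grip 0.248 f40.0 F [-0.1  0.1 -1.4]
yaw 0.0 then offset [-0.0011 0.0007 0.0800]
```

carry_out(offset=[[-0.001,0.0007,0.02],[0,0,0.02],[0,0,0.018],[0,0,0],[0,0,0],[0,0,0],[0,0,0],[0,0,0]], yaw=[0,0,0,0,0,0,0,0])

```text
time_s: 66.02
tcp_pos: [0.4611, -0.1128, 0.0648]
ee_rot: [[-0.057, 0.998, 0.003], [0.998, 0.057, -0.001], [-0.001, 0.003, -1.0]]
force: [1.0, 0.6, -0.6]
grip_width: 0.246
grasp_force: 40.0
```

carry_out(offset=[[0,0,0.008],[0,0,0.006],[0,0,0.003],[0,0,0.002],[0,0,0.002],[0,0,0.001],[0,0,0.0005],[0,0,0]], yaw=[0,0,0,0,0,0,0,0])

```text
time_s: 66.68
tcp_pos: [0.4601, -0.1123, 0.0412]
ee_rot: [[-0.058, 0.998, 0.0], [0.998, 0.058, -0.0], [-0.0, 0.0, -1.0]]
force: [-1.3, 0.4, 2.1]
grip_width: 0.244
grasp_force: 40.0
```

carry_out(offset=[[0,0,0],[0,0,0],[0,0,0],[0,0,0],[0,0,-0.01],[0,0,-0.02],[0,0,-0.03],[0,0,-0.03]], yaw=[0,0,0,0,0,0,0,0], jaw=0.38)

```text
time_s: 67.35
tcp_pos: [0.4593, -0.1121, 0.1315]
ee_rot: [[-0.057, 0.998, -0.002], [0.998, 0.057, 0.001], [0.001, -0.002, -1.0]]
force: [1.0, -0.5, 0.8]
grip_width: 0.381
grasp_force: 0.0
```

carry_out(offset=[[0,0,-0.03],[0,0,-0.03],[-0.03,0,-0.02],[-0.03,0,0],[-0.03,0,0],[0,0,0],[0,0,0],[0,0,0]], yaw=[0,0,0,0,0,0,0,0])

```text
time_s: 68.02
tcp_pos: [0.4651, -0.2017, 0.2109]
ee_rot: [[-0.057, 0.998, -0.0], [0.998, 0.057, 0.001], [0.001, 0.0, -1.0]]
force: [-0.1, 0.1, -0.6]
grip_width: 0.38
grasp_force: 0.0
```

carry_out(offset=[[0,0,0],[0,0,0],[0,0,0],[0,0,0],[0,0,0],[0,0,0],[0,0,0],[0,0,0]], yaw=[0,0,0,0,0,0,0,0])

```text
time_s: 68.68
tcp_pos: [0.4652, -0.2021, 0.2107]
ee_rot: [[-0.057, 0.998, -0.0], [0.998, 0.057, -0.0], [-0.0, -0.0, -1.0]]
force: [0.4, 0.2, 0.2]
grip_width: 0.381
grasp_force: 0.0
```

```bash
python3 - <<'E'
from h import *
st(); f=snap('wrist','w16'); g=f['img'].astype(int)
th=np.radians(93.3); ex=np.array([np.cos(th),np.sin(th)]); ey=np.array([-ex[1],ex[0]]); c=np.array([.4602,-.1122])
F=lambda x,y,z:[*(c+ex*x+ey*y),z]
gray=g.mean(2)
for y in(-.05,0,.05):
    ends=proj(f,[F(.077,y,.098),F(.087,y,.102),F(-.077,y,.098),F(-.087,y,.102)]); 
    print('roller y',y,'pred junction/end',ends.round(0).tolist())
    for x in(.03,0,-.03,.065,-.065):
        m,l,r=proj(f,[F(x,y,.09),F(x,y+.012,.09),F(x,y-.012,.09)]); v=int(round(m[1])); 
        row=gray[v-1:v+2,int(m[0])-35:int(m[0])+36].mean(0); d=np.diff(row); print('  x',x,'row',v,'pred',l[0].round(0),r[0].round(0),'edges',[(int(m[0])-35+i,int(d[i])) for i in range(70) if abs(d[i])>35])
    u=int(round(ends[0][0])); a=int(ends[1][1])-25; col=gray[a:a+70,u-2:u+3].mean(1); d=np.diff(col); print('  top cap',u,[(a+i,int(d[i])) for i in range(69) if abs(d[i])>20])
    u=int(round(ends[2][0])); a=int(ends[2][1])-25; col=gray[a:a+70,u-2:u+3].mean(1); d=np.diff(col); print('  bot cap',u,[(a+i,int(d[i])) for i in range(len(d)) if abs(d[i])>20])
E
```

```text
t68.68 tcp [ 0.4652 -0.2021  0.2107] psi 93.29 tilt [-0.     -0.0001] grip 0.381 f0.0 F [0.4 0.2 0.2]
roller y -0.05 pred junction/end [[374.0, 39.0], [375.0, 25.0], [367.0, 213.0], [367.0, 224.0]]
  x 0.03 row 98 pred 357.0 383.0 edges [(388, -57)]
  x 0 row 132 pred 356.0 381.0 edges [(356, 36)]
  x -0.03 row 164 pred 355.0 380.0 edges [(355, 38)]
  x 0.065 row 56 pred 358.0 385.0 edges [(384, 38), (391, -38), (398, -46)]
  x -0.065 row 200 pred 354.0 378.0 edges [(384, -66)]Traceback (most recent call last):
  File "<stdin>", line 12, in <module>
IndexError: index 0 is out of bounds for axis 0 with size 0
```

```bash
python3 - <<'E'
from h import *
f=load('w16'); g=f['img'].astype(int); gray=g.mean(2)
th=np.radians(93.3); ex=np.array([np.cos(th),np.sin(th)]); ey=np.array([-ex[1],ex[0]]); c=np.array([.4602,-.1122])
F=lambda x,y,z:[*(c+ex*x+ey*y),z]
for y in(-.05,0,.05):
    for x in(.02,-.02):
        m,l,r=proj(f,[F(x,y,.09),F(x,y+.012,.09),F(x,y-.012,.09)]); v=int(round(m[1])); a=int(m[0])-24
        print(y,x,'pred',l[0].round(0),r[0].round(0),a,gray[v-1:v+2,a:a+50:2].mean(0).astype(int).tolist())
    for s in(1,-1):
        e=proj(f,[F(s*.077,y,.098),F(s*.087,y,.102)]); u=int(e[0][0]); a=max(0,int(e[:,1].min())-12)
        print('  cap',s,e[:,1].round(0),a,gray[a:a+40,u-2:u+3].mean(1).astype(int)[::2].tolist())
E
```

```text
-0.05 0.02 pred 357.0 383.0 345 [138, 138, 139, 138, 138, 139, 187, 225, 235, 242, 245, 245, 244, 242, 233, 227, 209, 181, 153, 104, 109, 99, 84, 99, 113]
-0.05 -0.02 pred 355.0 380.0 343 [141, 139, 140, 139, 139, 138, 154, 219, 233, 242, 245, 246, 244, 242, 235, 228, 213, 182, 154, 99, 117, 97, 80, 105, 110]
  cap 1 [39. 25.] 12 [105, 106, 106, 106, 106, 107, 107, 132, 134, 134, 134, 134, 135, 124, 213, 241, 241, 240, 241, 240]
  cap -1 [213. 224.] 201 [243, 242, 242, 243, 242, 242, 239, 107, 135, 135, 135, 135, 132, 127, 127, 121, 124, 127, 127, 127]
0 0.02 pred 303.0 329.0 291 [140, 141, 139, 136, 139, 138, 158, 227, 239, 243, 246, 244, 245, 239, 231, 222, 201, 173, 151, 119, 98, 100, 100, 99, 101]
0 -0.02 pred 303.0 328.0 291 [144, 143, 142, 140, 140, 142, 146, 222, 236, 243, 246, 245, 244, 239, 232, 223, 200, 172, 151, 111, 98, 100, 99, 100, 99]
  cap 1 [39. 24.] 12 [94, 95, 94, 93, 94, 96, 132, 133, 132, 133, 133, 133, 108, 229, 242, 241, 242, 242, 242, 242]
  cap -1 [213. 224.] 201 [243, 243, 243, 243, 243, 230, 105, 136, 136, 136, 135, 133, 124, 122, 121, 119, 121, 124, 123, 122]
0.05 0.02 pred 249.0 275.0 237 [106, 109, 113, 114, 131, 135, 138, 226, 241, 243, 245, 244, 242, 233, 228, 213, 186, 165, 147, 135, 137, 140, 136, 135, 138]
0.05 -0.02 pred 251.0 276.0 239 [108, 113, 119, 118, 110, 134, 138, 226, 240, 243, 246, 246, 240, 233, 228, 212, 183, 164, 145, 136, 142, 145, 138, 142, 141]
  cap 1 [39. 25.] 12 [203, 201, 164, 165, 173, 175, 191, 129, 131, 130, 130, 131, 131, 103, 242, 241, 242, 242, 242, 242]
  cap -1 [213. 224.] 201 [243, 243, 243, 243, 243, 243, 121, 136, 134, 136, 135, 132, 118, 115, 110, 109, 109, 107, 108, 107]
```

All three rollers match the cradled positions within 1–2 px across and at both caps, so I'm handing in the job.

```bash
python3 -c "
from h import *
st(); print(bot.finish_job())"
```

```text
t68.73 tcp [ 0.4652 -0.2022  0.2107] psi 93.29 tilt [ 0.     -0.0001] grip 0.381 f0.0 F [-1.   0.5  0.4]
the job is handed in; nothing more can be done
None
```

The loose support now stands level and in line on the 20 mm and 15 mm plates, all three rollers lie cradled across both supports with their caps outside, and I handed the job in at 68.7 s; the hand-in call returned no verdict.

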